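# Refit the filter cassette of the bench dust box

## Task

Put the clean filter cassette back into the bench dust box: with the cassette tilted, hook its two tabs under the front sill, then swing it down under control (do not let it drop shut) until it lies fully home on the ledges of the well. Then turn the latch all the way over its edge to lock it and let go. Leave the brass pot, the brass brush and the glass jar where they are.

Things in the scene. Friction and masses are not known exactly. Their poses are not given: they have to be found in the camera images.
- dust_box: Low grey dust extraction box, fixed to the bench, 203 mm front to back, 220 mm wide, with an open well. Origin at bench height under the well's centre; x from the front sill (robot side) to the raised fan housing at the back, y left, z up. In its frame (mm) the well's mouth is x -63 (sill's lip) to +64 (housing), y -78.5 to +78.5; the rim is at z = 60.
- sill_edge (a point): Midpoint of the lower edge of the sill's lip, at (-63, 0, 54) mm in the box's frame. The lip is 6 mm thick (z 54 to 60) and reaches 14 mm over a slot (x -77 to -63, open down to z = 12) that runs the well's whole width. The cassette's tabs go under the lip, towards -x.
- seat (a point): Centre of the plane of the ledges, at (0, 0, 43) mm in the box's frame. The seated cassette's origin comes here, its axes along the box's, its top 1 mm below the rim. Ledges run along the left, right and back sides of the well, none at the sill. Seated, there is 3 mm free to the lip, 4 mm to the housing, 3.5 mm at each side.
- housing_edge (a point): Midpoint of the top front edge of the raised fan housing, at (64, 0, 90) mm in the box's frame. Its upright face closes the back of the well and rises 30 mm above the rim, over the box's whole width (y -94 to +126), so the cassette cannot overlap the back rim when laid in flat.
- cassette: Loose filter cassette, black frame with white pleats, 0.19 to 0.31 kg, 120 (x) by 150 (y) by 16 mm (z). Starts flat on the bench right of the box, handle up. Origin at the centre of its underside; x from the tabbed to the plain edge, z up. With tabs it is 132 mm long, the well's mouth 127: the tabs go under the lip only with the plain edge raised more than 20 degrees; 30 is comfortable.
- handle (a point): Centre of the cassette's black handle bar, at (0, 0, 43) mm in its frame. The bar runs along y: 12 mm wide (x), 72 mm long, z = 36 to 50, that is 20 to 34 mm above the frame's top; its feet are at y = +-31, the middle 50 mm is open underneath.
- tab_tips (a point): Midpoint between the ends of the cassette's two tabs, at (-72, 0, 6.5) mm in its frame; at (-72, 0, 49.5) mm in the box's frame when seated. The tabs are 30 mm wide, at y = +-42, stick out 12 mm from the -x edge and are 5 mm thick (z = 4 to 9 in the cassette's frame).
- latch (a joint): Turn button left of the well, on an upright axis at (18, 100) mm in the box's frame. 0 rad: open, arm to the front (-x). Turns anticlockwise from above to a stop at 1.45 rad: locked, arm pointing right (-y of the box), 22 mm over the well's edge. Flat arm, 44 mm from axis to end, 16 wide, z 63 to 68. Starts at 0 to 0.3. Light friction (0.04 N m), stays where left; a cassette not down blocks it.
- latch_grip (a point): On the latch's axis, 82 mm above the bench: the middle of its upright black thumb grip, 38 mm long (along the arm, centred on the axis), 10 mm thick, from 67 to 92 mm above the bench; the deck round it is flat at 60 mm. Pinch it from above, or push it.
- brass_pot: Small turned brass pot with a knobbed lid, 30 mm across, 44 mm tall, standing just right of the dust box; origin at the centre of its foot. Leave it alone.
- brass_brush: Wooden-handled brass wire brush, 185 mm long (along its y), 17 mm wide, 25 mm high, lying in front of the dust box; origin at the centre of its underside. Leave it alone.
- jar: Glass jar with black screw lid, 77 mm across, 92 mm tall, standing to the right of the cassette; origin at the centre of its foot. Leave it alone.
- lamp_edge (a point): Middle of the lower front edge of the long white lamp hood that hangs over the back of the bench (fixed, never moves). The hood spans 1.06 m along the bench (about y = -0.87 to +0.19), from this edge 190 mm backwards and 95 mm upwards: keep the arm's wrist in front of it when lifting and carrying the cassette.

How it is judged:
By the outcome, as a careful person would: the job done as asked, in the order asked, and still so for the second after the job is handed in, with the robot touching nothing.
It also fails if it takes over 51 s, if anything falls off the work surface, if the arm or the gripper's body presses on something with over 40 N, if the wrist force passes 120 N, or if a joint passes its speed limit or range.

## Robot

A 6-joint arm with a two-finger parallel gripper is mounted at the origin on a cart in front of the work surface, level with it; the furniture and walls round the work are solid. World frame = base frame: x ahead of the robot, y to its left, z up, the work surface at z = 0. Lengths are in mm, angles in rad, forces in N, time in s.
With the tool pointing down it reaches from about 400 to 925 mm from the base axis. Payload 12.5 kg.
Tool frame: the origin (TCP) lies at the very end of the fingers, on their centre line; the grasp point (between the pads) lies 19 mm behind it (env.tcp_to_grasp is the distance from the TCP to the grasp point, in mm); z points along the fingers, x is the direction in which the jaws open and shut, and the axes are right-handed (so a half turn about z gives the same grasp; the last joint's range is limited). The gripper opens to 95 mm and grips with 3 to 60 N. Pads are 20 mm wide; open, the fingers measure 119 mm over their backs; the gripper's body (75 mm by 180 mm) begins 59 mm behind the grasp point.
Start: joints at [1.081, 0.491, 1.559, -0, 1.092, -0.106], TCP at [234.014, 579.555, 214.661] pointing down, gripper open.
Joint ranges: [-3.1, 3.1], [-0.84, 2.19], [0.05, 2.79], [-1.13, 4.28], [0.06, 2.93], [-2.69, 2.69]. Speed limits (rad/s): [2.22, 2.22, 2.79, 3.14, 3.14, 3.14].

## Interface

Orientations are given as [roll, pitch, yaw] about the fixed x, y, z axes, in that order (R = Rz(yaw) Ry(pitch) Rx(roll)).
In Python, from cell import env, vision, job gives the robot as it stands.
- The arm moves only by the shell command python3 -m pendant 'ROWS' [OPENING]. ROWS is JSON, a list of rows, each a list of 4 numbers: the shift along the tool's x, y, z in mm, then the turn about the tool's z in degrees. In form: [[tx, ty, tz, turn], ...]. A call has 1 to 8 rows; each row is the pose to reach, as a shift and turn from the pose measured when the call began, along the tool's axes at that moment; what a row does not reach only later rows make up. A row lasts 1/8 s, in which the tool goes at most 62.5 mm and 10.7 degrees, less where a joint would pass 70% of its speed; a pose out of reach is approached as far as the arm can. A call with a gripper value outside its range is refused whole. OPENING is the closure, from 0 (fully open) to 1 (shut), set as the call begins (- or left out, the last holds). The fingers move at their own pace and stop on an object; the grip force is fixed at half the most. Time passes only in rows, so rows that repeat a pose let the fingers close. It gives the time, the measured TCP pose, the force and the opening at its end, in the units of the state.
- env.state(): the state, without advancing time (a new reading comes with each control period).
- vision.read_camera(name): name is "scene" or "top" or "wrist"; returns a dict with "pixels" (480x640x3 uint8, red, green, blue), "intrinsics" (3x3 intrinsics, pixels), "k1" (the pictures are not rectified: a ray, as slopes to the right and down, at radius r is drawn at 1 + k1 r^2 times it, then the intrinsics apply), "R" (3x3) and "t" (3): a world point X has camera coordinates R X + t; the wrist camera has in their place "tool_from_camera" (4x4, takes a point from camera to tool coordinates, whose origin is the TCP and whose axes are the tool frame's). Camera axes: x right, y down, z forward; pixel columns grow to the right and rows downward; lengths in mm; the calibration is good to about 2 mm. A picture is of the moment at which its call begins: read the wrist's pose just before it. There is no depth.
- job.job_done(): hands the job in, once; it reports no verdict.
Trained networks look in a picture, given as the dict that the camera call returned (one of the last four; its "shot" number tells which), for a name from the list of things; names that differ only in an ending like _2 or _b are one class to them, and where a whole thing is asked for, a point or a joint stands for the part that bears it (a point fixed in the world has none). Each returns a list of dicts, best first, with "confidence" (0 to 1); they miss things now and then, are a little off and sometimes report something else, mostly with a low value. They report only what shows in the picture. A call takes as long as a camera call.
- vision.find_in(picture, query): "at" ([x, y, z] in mm, in the coordinates of the camera as it stood for that picture, good to about 4 mm: the middle of the surface that is visible of it).
- vision.regions_of(picture, query): "pixels" (480x640 bool, what is visible of it).
The state is a dict: "t": time; "joints": joint angles; "qvel": joint speeds; "tau": joint torques, N m; "eef_pos": TCP position; "tcp_rot": TCP orientation; "ft_force": force on the tool from outside, world axes, zero at the start; "moment": the same for the moment, N m; "opening": opening from 0.0 (shut) to 1.0 (fully open).
Only numpy, scipy, OpenCV 4.12 (cv2) and the standard library are available. Lean on these libraries where they do the work, as an engineer would, in place of code of your own. Each camera call takes 0.05 s, during which the arm holds its last target.

## Working session

There is one attempt and no reset: what is moved stays moved. The work goes in short steps, Python scripts to look and compute and a shell command to move; the robot and the scene stay as the last step left them, time stands still between calls to the robot, and variables do not carry over. Pictures are saved under pics/ and viewed, and the job is handed in when it is done.

```bash
ls; mkdir -p pics; cat > h.py <<'E'
import numpy as np,cv2
from cell import env,vision,job
def cam2w(p,pt): return np.array(p["R"]).T@(np.array(pt)-np.array(p["t"]))
def save(p,n): cv2.imwrite('pics/'+n+'.png',cv2.cvtColor(np.asarray(p["pixels"]),cv2.COLOR_RGB2BGR))
def proj(p,X):
    c=np.array(p["R"])@np.array(X,float)+np.array(p["t"]); s=c[:2]/c[2]; s=s*(1+p["k1"]*(s@s))
    K=np.array(p["intrinsics"]); return (K@[s[0],s[1],1])[:2]
def ray(p,uv):
    K=np.array(p["intrinsics"]); d=(np.linalg.inv(K)@[uv[0],uv[1],1])[:2]; s=d.copy()
    for _ in range(30): s=d/(1+p["k1"]*(s@s))
    R=np.array(p["R"]);return -R.T@np.array(p["t"]),R.T@np.array([s[0],s[1],1])
def atz(p,uv,z):
    o,d=ray(p,uv); return o+d*(z-o[2])/d[2]
E
python3 - <<'E'
from h import *
np.set_printoptions(precision=1,suppress=True)
print(env.state())
for n in ["top","scene"]:
    p=vision.read_camera(n); save(p,n+'0')
    print(n,cam2w(p,[0,0,0]))
    for q in ["dust_box","cassette","handle","latch","latch_grip","brass_pot","brass_brush","jar","lamp_edge","sill_edge","tab_tips"]:
        try:
            for d in vision.find_in(p,q)[:2]: print(q,round(d["confidence"],2),cam2w(p,d["at"]),proj(p,cam2w(p,d["at"])))
        except Exception as e: print(q,e)
E
```

```text
pics
{'t': 0.0, 'joints': array([ 1.1,  0.5,  1.6, -0. ,  1.1, -0.1]), 'qvel': array([-0., -0.,  0.,  0., -0.,  0.]), 'tau': array([ -0. , -61.3, -25.8,   0.1,   0. ,  -0. ]), 'eef_pos': array([233.9, 579.3, 214. ]), 'tcp_rot': array([-3.1,  0. ,  1.2]), 'ft_force': array([-0.2, -0.5, -0.6]), 'moment': array([ 0.,  0., -0.]), 'opening': 1.0009008136109976}
top [ 374.    17.8 1600.7]
dust_box 0.59 [537.8 271.3  62.9] [228.6 235.5]
cassette 0.71 [539.  -50.   13.5] [336.3 238.8]
cassette 0.19 [530.9 268.9  57.3] [229.6 238. ]
handle 0.92 [537.2 -53.   11.6] [337.2 239.4]
latch 0.51 [481.8 320.8  66.2] [210.9 253.9]
latch_grip 0.44 [483.5 322.2  63. ] [210.7 253.4]
latch_grip 0.15 [535.  268.   56.5] [230.1 236.6]
brass_pot 0.68 [533.6 268.8  57.5] [229.7 237.1]
brass_pot 0.57 [608.6 142.4  38.9] [273.4 213.8]
brass_brush 0.83 [420.9 181.   23.8] [259.3 275.9]
jar 0.91 [ 537.9 -330.7   90. ] [433.4 238.2]
jar 0.56 [537.3 264.5  58.5] [231.1 235.8]
lamp_edge it knows: brass_brush, brass_pot, cassette, dust_box, handle, housing_edge, jar, latch, latch_grip, seat, sill_edge, tab_tips
sill_
[... 224 characters left out ...]
e 0.59 [530.3 -67.1   8.4] [336.5 337. ]
cassette 0.47 [538.4 263.3  49.1] [282.1 258.1]
handle 0.79 [530.  -64.7  13.3] [335.9 334.9]
latch 0.21 [534.4 259.6  50.3] [281.4 258.7]
latch_grip 0.43 [479.7 319.1  68.2] [256.  248.8]
brass_pot 0.57 [603.3 126.5  32.4] [323.8 280.5]
brass_brush 0.79 [415.4 178.   19.8] [254.9 293.5]
brass_brush 0.55 [481.2 319.5  71.3] [256.4 247.7]
jar 0.88 [ 523.6 -354.4   76.6] [411. 402.]
jar 0.27 [605.6 126.6  27.2] [324.5 281.8]
lamp_edge it knows: brass_brush, brass_pot, cassette, dust_box, handle, housing_edge, jar, latch, latch_grip, seat, sill_edge, tab_tips
sill_edge 0.55 [532.8 257.   52.3] [281.3 258.8]
tab_tips 0.97 [526.9 -67.2  11.4] [335.4 336.6]
```

```bash
python3 - <<'E'
import cv2
a=cv2.imread('pics/top0.png')[170:310,170:470]; cv2.imwrite('pics/top0c.png',cv2.resize(a,(800,373),interpolation=cv2.INTER_CUBIC))
a=cv2.imread('pics/scene0.png')[190:440,200:480]; cv2.imwrite('pics/scene0c.png',cv2.resize(a,(672,600),interpolation=cv2.INTER_CUBIC))
E
```

```text
(no output)
```

View pics/top0c.png

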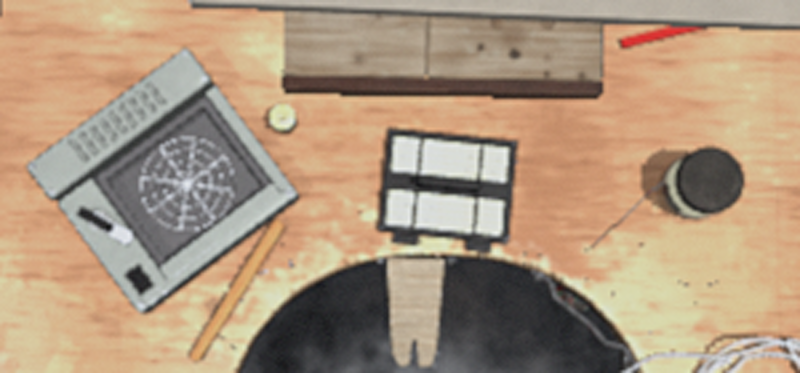

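View pics/scene0c.png

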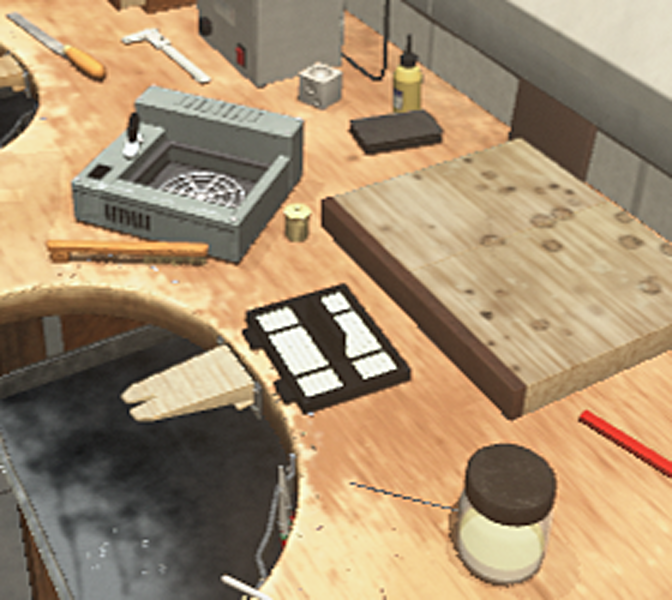

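View pics/scene0.png

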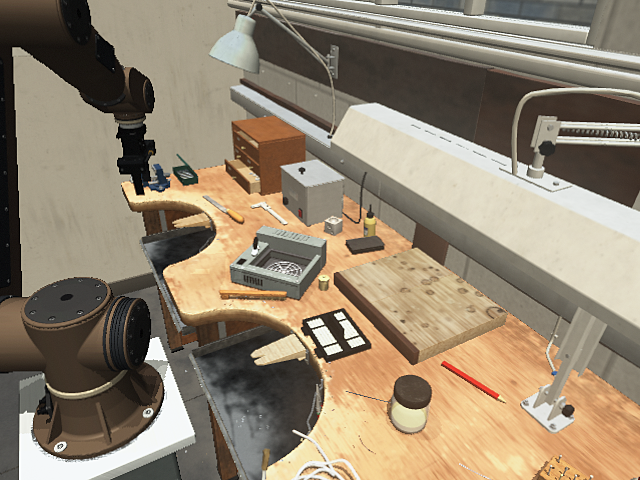

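View pics/top0.png

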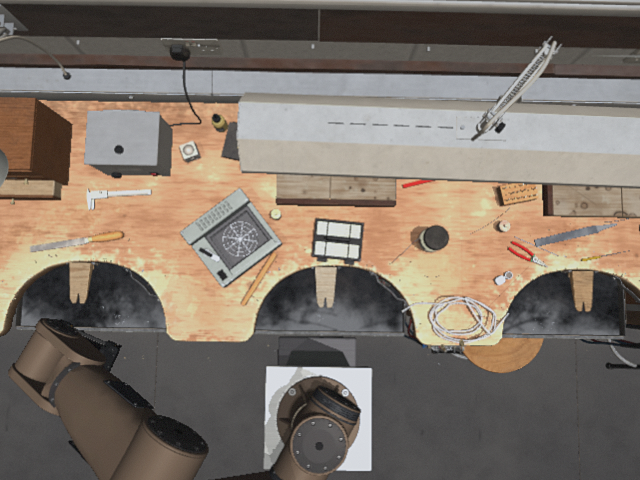

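```bash
python3 - <<'E'
from h import *
np.set_printoptions(precision=1,suppress=True)
s=env.state(); print(s['t'],s['tcp_rot'].tolist(),s['eef_pos'])
p=vision.read_camera("top");q=vision.read_camera("scene");w=vision.read_camera("wrist")
save(w,'w0'); print(np.array(w["tool_from_camera"]),w["intrinsics"],w["k1"])
c=lambda x,y:(170+x/2.6667,170+y/2.6667)
print('box z60/90')
for x,y,z in [(298,198,60),(150,310,60),(28,165,90),(185,50,90),(62,196,60),(163,266,60),(273,178,60)]: print(atz(p,c(x,y),z))
print('cass')
for x,y in [(389,129),(517,142),(507,243),(377,230)]: print(atz(p,c(x,y),16))
print('pot,jar');print(atz(p,c(282,117),44),atz(p,c(711,180),92))
print('lamp')
for z in range(150,500,50): print(z,atz(p,(240,170),z),atz(p,(640,187),z),atz(q,(333,145),z),atz(q,(640,335),z))
E
```

```text
1.1 [3.1415579332529995, -0.00012588634791033115, 1.1870489548488083] [234.  579.6 214.7]
[[   1.    -0.     0.     2. ]
 [   0.     1.     0.3  -81.3]
 [  -0.    -0.3    1.  -169.8]
 [   0.     0.     0.     1. ]] [[387.7   0.  330.6]
 [  0.  387.7 239.2]
 [  0.    0.    1. ]] -0.07755954821279173
box z60/90
[514.8 113.4  60. ]
[387.9 273.4  60. ]
[542.8 407.3  90. ]
[673.6 240.2  90. ]
[512.2 375.7  60. ]
[436.6 260.8  60. ]
[536.7 141.8  60. ]
cass
[600.5  13.5  16. ]
[ 588.1 -134.    16. ]
[ 471.6 -123.5   16. ]
[483.8  25.1  16. ]
pot,jar
[607.9 134.8  44. ] [ 539.9 -339.6   92. ]
lamp
150 [715.8 231.5 150. ] [ 689.6 -911.3  150. ] [1033.1  812.8  150. ] [1002.1 -490.1  150. ]
200 [704.  224.1 200. ] [ 678.7 -879.3  200. ] [958.4 688.5 200. ] [ 929.9 -513.9  200. ]
250 [692.2 216.8 250. ] [ 667.8 -847.3  250. ] [883.8 564.1 250. ] [ 857.6 -537.7  250. ]
300 [680.4 209.4 300. ] [ 656.9 -815.2  300. ] [809.1 439.8 300. ] [ 785.3 -561.4  300. ]
350 [668.6 202.  350. ] [ 646.1 -783.2  350. ] [734.4 315.4 350. ] [ 713.  -585.2  350. ]
400 [656.9 194.7 400. ] [ 635.2 -751.2  400. ] [659.8 191.1 400. ] [ 640.8 -609.   400. ]
450 [645.1 187.3 450. ] [ 624.3 -719.2  450. ] [585.1  66.7 450. ] [ 568.5 -632.8  450. ]
```

```bash
python3 -m pendant '[[-23,50,0,-7.5],[-45,100,0,-15],[-68,150,0,-22.5],[-91,200,0,-30],[-113,250,0,-37.5],[-136,300,0,-45],[-159,350,0,-52.5],[-181,400,0,-60]]'
cat >> h.py <<'E'
from scipy.spatial.transform import Rotation as Ro
def wrist():
    s=env.state(); w=vision.read_camera("wrist"); T=np.eye(4); T[:3,:3]=Ro.from_euler('xyz',s['tcp_rot']).as_matrix(); T[:3,3]=s['eef_pos']
    M=T@np.array(w["tool_from_camera"]); w["R"]=M[:3,:3].T; w["t"]=-M[:3,:3].T@M[:3,3]; return s,w
E
python3 - <<'E'
from h import *
s,w=wrist(); save(w,'w1'); import pickle; pickle.dump((s,w),open('w1.pkl','wb')); print(s['t'],s['eef_pos'],s['tcp_rot'],w["tool_from_camera"])
E
```

```text
t: 2.25
eef_pos: [538.3, 260.5, 214.8]
tcp_rot: [3.141, 0.0, 2.238]
ft_force: [0.3, 1.2, 0.5]
opening: 1.0
2.25 [538.26999297 260.47702932 214.82038186] [3.14116737e+00 1.28720370e-05 2.23843554e+00] [[ 9.99999759e-01 -1.70816390e-04 -6.72808618e-04  2.91138305e-01]
 [ 3.58859478e-04  9.56895179e-01  2.90433276e-01 -7.99721804e+01]
 [ 5.94196559e-04 -2.90433448e-01  9.56895010e-01 -1.69767831e+02]
 [ 0.00000000e+00  0.00000000e+00  0.00000000e+00  1.00000000e+00]]
```

View pics/w1.png

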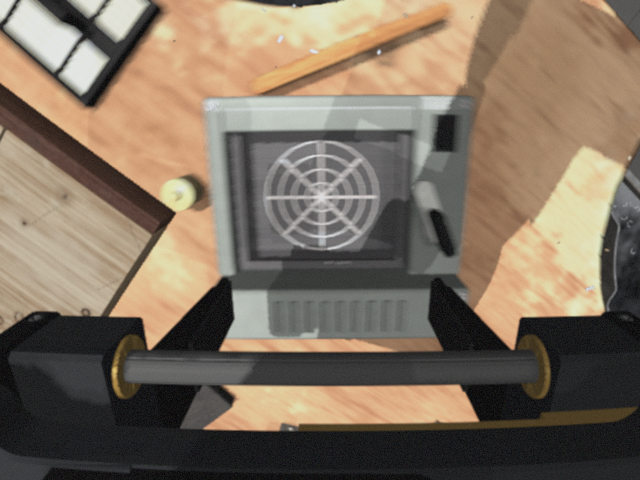

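```bash
python3 - <<'E'
import cv2
a=cv2.imread('pics/w1.png')[85:350,190:490]; cv2.imwrite('pics/w1c.png',cv2.resize(a,None,fx=2.26,fy=2.26,interpolation=cv2.INTER_CUBIC))
E
```

```text
(no output)
```

View pics/w1c.png

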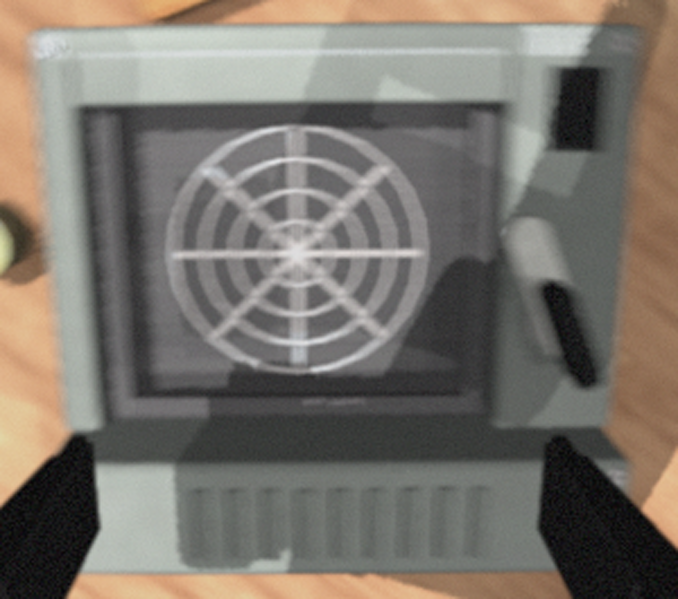

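```bash
cat > fit.py <<'E'
from h import *
from scipy.optimize import least_squares
def fitpose(w,obj,uv,x0,zfix=0):
    obj=np.array(obj,float);uv=np.array(uv,float)
    def f(v):
        c,s=np.cos(v[2]),np.sin(v[2]);out=[]
        for o,u in zip(obj,uv):
            out+=list(proj(w,[v[0]+c*o[0]-s*o[1],v[1]+s*o[0]+c*o[1],o[2]+(v[3] if len(v)>3 else 0)])-u)
        return np.array(out)
    r=least_squares(f,x0,loss='soft_l1'); return r.x,f(r.x).reshape(-1,2)
E
python3 - <<'E'
from fit import *; import pickle
np.set_printoptions(precision=2,suppress=True)
s,w=pickle.load(open('w1.pkl','rb'))
obj=[(-63,-78.5,60),(-63,78.5,60),(64,-78.5,60),(64,78.5,60),(64,0,90),(-63,0,60)]
uv=[(80,105),(512,103),(106,426),(494,420),(340,462),(300,104)]
uv=[(190+x/2.26,85+y/2.26) for x,y in uv]
for x0 in ([537,262,.67],[537,262,.67,0]): 
    x,r=fitpose(w,obj,uv,x0);print(x,np.degrees(x[2]));print(r)
print(np.degrees(s['tcp_rot'][2])-90)
E
```

```text
[533.9  248.4    0.67] 38.57993086952103
[[  0.13  -0.25]
 [  1.69  -0.76]
 [ -0.05   2.58]
 [  1.74   4.35]
 [-17.65   0.14]
 [ -1.04  -1.05]]
[534.44 248.45   0.67  -4.65] 38.53116668024964
[[  1.33   0.09]
 [  0.14  -0.24]
 [  0.76   1.04]
 [  0.34   2.95]
 [-17.95  -1.66]
 [ -1.2   -0.6 ]]
38.252909433504925
```

```bash
python3 - <<'E'
from fit import *; import pickle
np.set_printoptions(precision=2,suppress=True)
s,w=pickle.load(open('w1.pkl','rb'))
a=cv2.imread('pics/w1.png')
def draw(v,col,a,dz=0):
    c,sn=np.cos(v[2]),np.sin(v[2])
    P=lambda o: proj(w,[v[0]+c*o[0]-sn*o[1],v[1]+sn*o[0]+c*o[1],o[2]+dz])
    for A,B in [((-63,-78.5,60),(-63,78.5,60)),((-63,78.5,60),(64,78.5,60)),((64,78.5,60),(64,-78.5,60)),((64,-78.5,60),(-63,-78.5,60)),((64,-94,90),(64,126,90)),((-80,-94,60),(64,-94,60)),((-80,126,60),(64,126,60))]:
        q=[tuple(int(round(t)) for t in (P(X)-[190,85])*2.26) for X in (A,B)]
        cv2.line(a,q[0],q[1],col,1)
    return a
b=cv2.resize(a[85:350,190:490],None,fx=2.26,fy=2.26,interpolation=cv2.INTER_CUBIC)
draw([533.9,248.4,np.radians(38.5)],(0,0,255),b); draw([534.4,248.4,np.radians(38.5)],(0,255,0),b,-4.6)
cv2.imwrite('pics/w1d.png',b)
E
```

```text
(no output)
```

View pics/w1d.png

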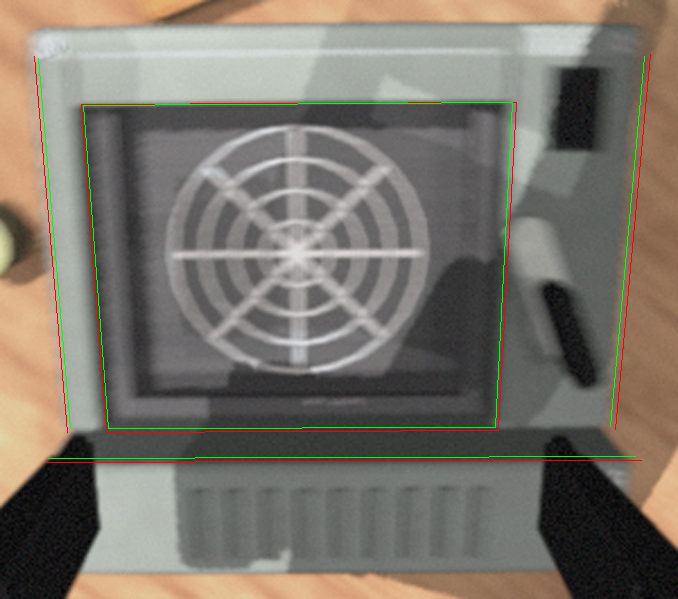

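```bash
python3 -m pendant '[[-41,-33,10,7],[-82,-66,20,14],[-123,-99,30,21.5],[-164,-131,40,28.5],[-205,-164,50,36],[-246,-197,60,43]]'
python3 - <<'E'
from h import *
s,w=wrist(); save(w,'w2'); import pickle; pickle.dump((s,w),open('w2.pkl','wb')); print(s['t'],s['eef_pos'],s['tcp_rot'],np.array(w["tool_from_camera"])[:3,3])
E
```

```text
t: 3.05
eef_pos: [541.8, -60.4, 154.8]
tcp_rot: [3.139, 0.001, 1.49]
ft_force: [0.3, 0.5, -0.2]
opening: 0.998
3.05 [541.77902508 -60.363298   154.77131537] [3.13897612e+00 7.96229664e-04 1.48972346e+00] [   1.65918466  -80.73895761 -169.76651326]
```

View pics/w2.png

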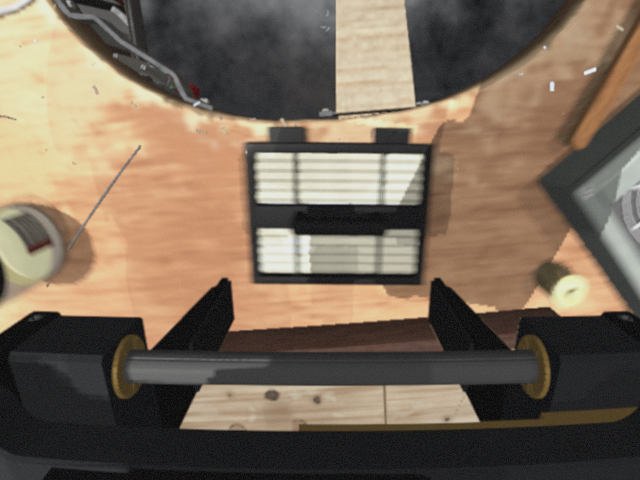

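```bash
python3 - <<'E'
from h import *
s,w=wrist(); save(w,'w3'); import pickle; pickle.dump((s,w),open('w3.pkl','wb')); print(s['t'],s['eef_pos'],s['tcp_rot'],np.array(w["tool_from_camera"])[:3,3],s['qvel'])
a=cv2.imread('pics/w3.png')[115:300,230:450]; cv2.imwrite('pics/w3c.png',cv2.resize(a,None,fx=3.2,fy=3.2,interpolation=cv2.INTER_CUBIC))
E
```

```text
3.1 [541.53905354 -65.12010011 153.5656841 ] [3.13998531e+00 1.82842086e-03 1.48145463e+00] [   1.67059834  -80.75233075 -169.76968596] [ 0.08105843 -0.01002587  0.00184871  0.00750737  0.02992541 -0.03728991]
```

View pics/w3c.png

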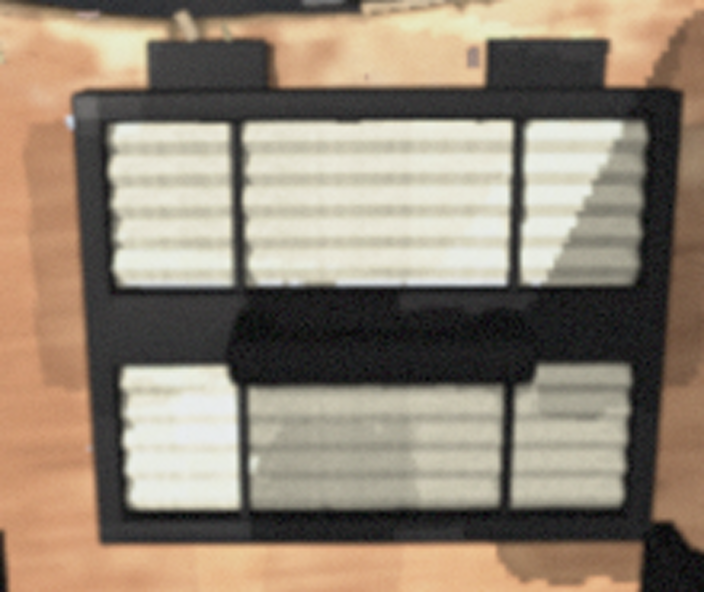

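```bash
python3 - <<'E'
from fit import *; import pickle
np.set_printoptions(precision=2,suppress=True)
s,w=pickle.load(open('w3.pkl','rb'))
obj=[(-60,-75,16),(-60,75,16),(60,75,16),(60,-75,16),(-72,-57,9),(-72,-27,9),(-72,27,9),(-72,57,9)]
uv=[(75,93),(682,93),(655,543),(100,541),(148,40),(270,40),(487,39),(607,39)]
uv=[(230+x/3.2,115+y/3.2) for x,y in uv]
for x0 in ([537,-55,-.08],[537,-55,-.08,0]):
    x,r=fitpose(w,obj,uv,x0);print(x,np.degrees(x[2]));print(r.T)
e=env.state(); print(e['t'],e['eef_pos'],e['tcp_rot'],e['qvel'])
c,sn=np.cos(x[2]),np.sin(x[2])
for o in [(6,-36,50),(6,36,50),(-6,-36,50),(-6,36,50)]:
    print((proj(w,[x[0]+c*o[0]-sn*o[1],x[1]+sn*o[0]+c*o[1],o[2]])-[230,115])*3.2)
E
```

```text
[538.09 -48.93  -0.08] -4.793960781877753
[[-1.32  1.87 -0.36 -0.36 -0.46 -0.39  0.68  1.2 ]
 [-0.05 -0.86  0.78  2.39  0.16 -0.23 -0.2  -0.11]]
[538.33 -49.05  -0.09  -3.82] -4.91493383352338
[[-0.32  0.52 -1.74  0.15  0.29 -0.1   0.13  0.19]
 [-0.2  -0.6  -0.55  0.71  0.26 -0.05  0.13  0.3 ]]
3.15 [541.52 -62.63 154.02] [3.14 0.   1.49] [ 0.08 -0.02  0.    0.02  0.02 -0.02]
[227.54 393.48]
[540.1  392.47]
[226.17 342.95]
[542.56 341.99]
```

```bash
python3 -m pendant '[[6,-2,20,0],[12,-4,40,0],[12,-4,40,0],[12,-4,40,0]]'
python3 - <<'E'
from h import *
s,w=wrist(); save(w,'w4'); import pickle; pickle.dump((s,w),open('w4.pkl','wb')); print(s['t'],s['eef_pos'],s['tcp_rot'],s['qvel'])
E
```

```text
t: 3.65
eef_pos: [539.0, -50.1, 114.7]
tcp_rot: [3.14, 0.001, 1.487]
ft_force: [-0.2, -1.1, 0.0]
opening: 1.001
3.65 [539.04098693 -50.11261583 114.73167069] [3.13957768e+00 1.22304651e-03 1.48743967e+00] [-0.0036331  -0.00779326 -0.0030048   0.00064791 -0.00310723  0.00244144]
```

View pics/w4.png

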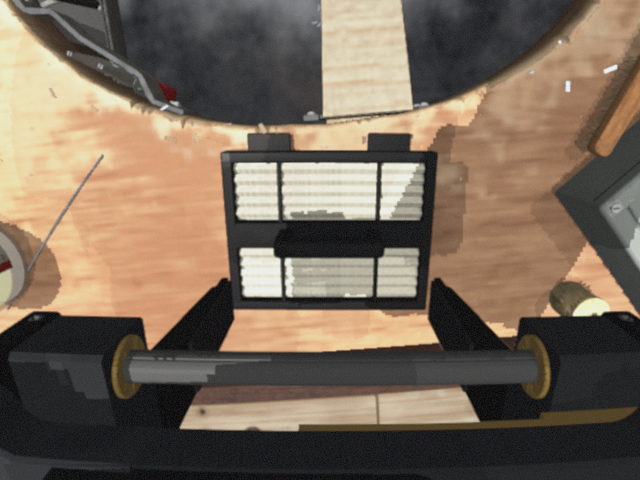

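```bash
python3 - <<'E'
from fit import *; import pickle
np.set_printoptions(precision=2,suppress=True)
s,w=pickle.load(open('w4.pkl','rb'))
obj=[(-60,-75,16),(-60,75,16),(60,75,16),(60,-75,16),(-72,-57,9),(-72,-27,9),(-72,27,9),(-72,57,9)]
uv=[(221,153),(437,151),(428,308),(233,309),(249,135),(291,135),(368,133),(411,133)]
for x0 in ([537,-55,-.08],[537,-55,-.08,0]):
    x,r=fitpose(w,obj,uv,x0);print(x,np.degrees(x[2]));print(r.T)
    y=s['tcp_rot'][2]; d=x[:2]-s['eef_pos'][:2]; print('tool',d@[np.cos(y),np.sin(y)],d@[np.sin(y),-np.cos(y)],np.degrees(y))
E
```

```text
[537.92 -48.85  -0.08] -4.329462498286248
[[-1.2   2.14 -0.14  0.86 -2.12 -0.9   0.41  0.73]
 [ 0.07  0.26  1.97  2.29 -0.73 -1.39 -0.05 -0.12]]
tool 1.1678648586580465 -1.2213507042731562 85.22401558427727
[538.23 -48.76  -0.07  -3.77] -4.290945310401586
[[ 0.43  0.77 -1.11  2.22 -0.88 -0.25 -0.01 -0.27]
 [ 0.16  0.22  0.02  0.45 -0.4  -1.08  0.22  0.11]]
tool 1.2807664194025568 -0.9159644789840274 85.22401558427727
```

```bash
python3 -m pendant '[[1,-1,45,0],[1,-1,75,0],[1,-1,90,0],[1,-1,90,0]]' && python3 -m pendant '[[0,0,0,0],[0,0,0,0],[0,0,0,0],[0,0,0,0],[0,0,0,0]]' 1
python3 - <<'E'
from h import *
s,w=wrist(); save(w,'w5'); print(s['t'],s['eef_pos'],s['opening'],s['ft_force'])
E
```

```text
t: 4.2
eef_pos: [538.5, -49.3, 24.8]
tcp_rot: [3.14, 0.001, 1.487]
ft_force: [0.3, 0.3, -0.0]
opening: 0.999
t: 4.82
eef_pos: [538.9, -49.5, 25.6]
tcp_rot: [3.138, 0.002, 1.487]
ft_force: [-0.6, -1.3, 7.1]
opening: 0.751
4.825 [538.92430446 -49.52788594  25.60719075] 0.7514428549746494 [-0.60759591 -1.27847461  7.05606283]
```

View pics/w5.png

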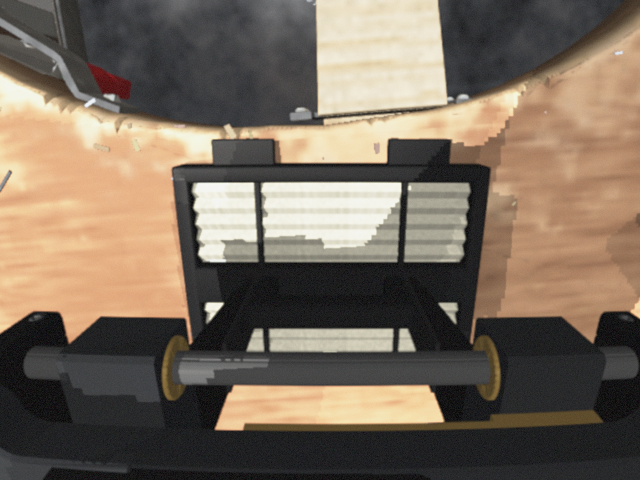

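```bash
python3 -m pendant '[[0,0,-20,0],[0,0,-50,0],[0,0,-85,0],[0,0,-115,0],[0,0,-115,0]]'
cat > go.py <<'E'
from h import *
import sys
# box frame -> tool shift
B=np.array([float(x) for x in open('box.txt').read().split()])
def plan(px,py,z,yawoff=0):
    s=env.state(); c,sn=np.cos(B[2]),np.sin(B[2])
    T=np.array([B[0]+c*px-sn*py,B[1]+sn*px+c*py]); d=T-s['eef_pos'][:2]; y=s['tcp_rot'][2]
    turn=np.degrees(y-(B[2]+np.pi/2))
    e=s['eef_pos'][:2]-B[:2]
    print('t',round(s['t'],2),'now box',np.round([e@[c,sn],e@[-sn,c],s['eef_pos'][2]],1),'F',np.round(s['ft_force'],1),'M',np.round(s['moment'],2),'op',round(s['opening'],3))
    print('shift',np.round([d@[np.cos(y),np.sin(y)],d@[np.sin(y),-np.cos(y)],s['eef_pos'][2]-z,(turn+180)%360-180],1))
plan(*[float(v) for v in sys.argv[1:4]])
E
echo "534 248.4 0.672" > box.txt
python3 go.py 10 0 134
```

```text
t: 5.5
eef_pos: [539.2, -49.4, 142.2]
tcp_rot: [3.135, 0.002, 1.487]
ft_force: [0.1, 0.6, -3.9]
opening: 0.748
t 5.5 now box [-181.3 -236.3  142.2] F [ 0.1  0.6 -3.9] M [ 0.   -0.01  0.02] op 0.748
shift [303.2 -22.7   8.2 -43.3]
```

```bash
python3 -m pendant '[[25,-2,-5,-3],[70,-5,-5,-9],[115,-9,-5,-16],[160,-12,-5,-22],[205,-15,-5,-29],[250,-19,-5,-36],[285,-21,-5,-41],[303,-23,-5,-43]]' && python3 -m pendant '[[0,0,0,0]]'
python3 go.py 10 0 134
python3 - <<'E'
from h import *
s,w=wrist(); save(w,'w6'); p=vision.read_camera("scene"); save(p,'s6')
a=cv2.imread('pics/s6.png')[180:330,180:380]; cv2.imwrite('pics/s6c.png',cv2.resize(a,None,fx=4,fy=4,interpolation=cv2.INTER_CUBIC))
E
```

```text
t: 6.5
eef_pos: [540.8, 255.8, 144.8]
tcp_rot: [3.14, 0.005, 2.24]
ft_force: [-0.1, 0.2, -2.3]
opening: 0.754
t: 6.62
eef_pos: [540.3, 256.1, 143.7]
tcp_rot: [3.141, 0.005, 2.241]
ft_force: [-0.7, -0.3, -1.7]
opening: 0.758
t 6.62 now box [  9.7   2.1 143.7] F [-0.7 -0.3 -1.7] M [ 0.05  0.03 -0.01] op 0.758
shift [-2.1  0.3  9.7 -0.1]
```

View pics/w6.png

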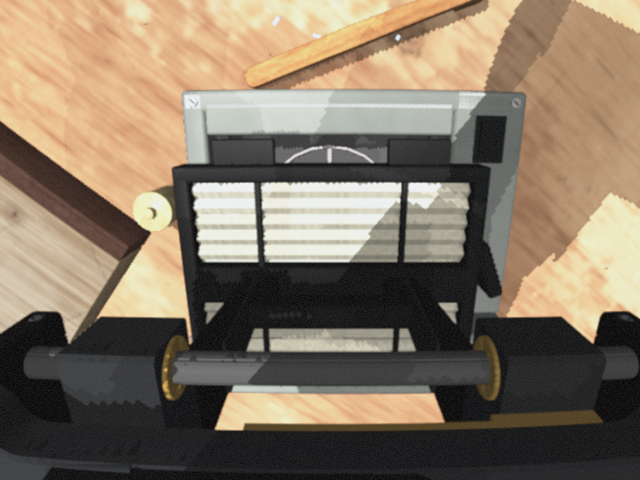

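View pics/s6c.png

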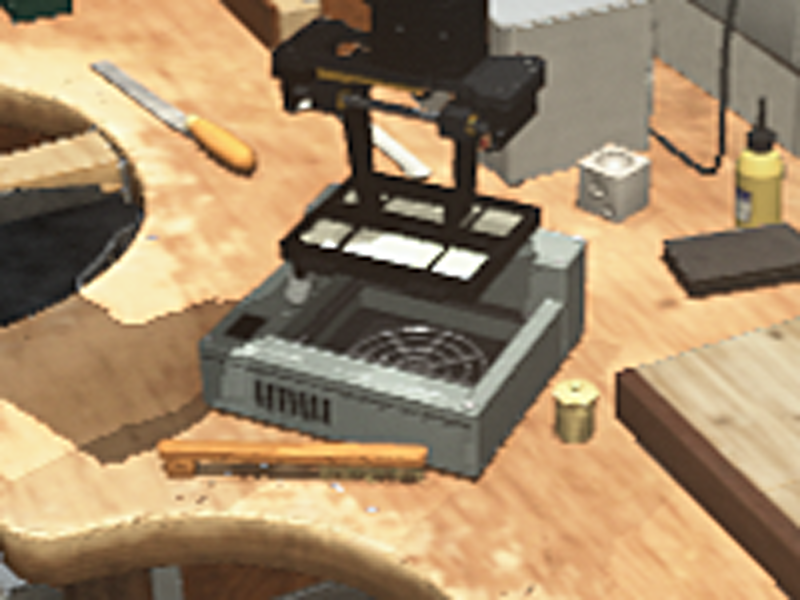

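```bash
python3 - <<'E'
from fit import *
s,w=wrist(); save(w,'w7'); print(s['eef_pos'],s['t'],np.array(w["tool_from_camera"])[:3,3])
v=[534,248.4,.672]; c,sn=np.cos(v[2]),np.sin(v[2])
P=lambda o: proj(w,[v[0]+c*o[0]-sn*o[1],v[1]+sn*o[0]+c*o[1],o[2]])
f=3.2;a=cv2.imread('pics/w7.png')[80:260,160:380+160]; b=cv2.resize(a,None,fx=2.1,fy=2.1,interpolation=cv2.INTER_CUBIC)
for A,B in [((-63,-78.5,60),(-63,78.5,60)),((-63,78.5,60),(64,78.5,60)),((-63,-78.5,60),(64,-78.5,60)),((-85,-94,60),(64,-94,60)),((-85,126,60),(64,126,60))]:
    q=[tuple(int(round(t)) for t in (P(X)-[160,80])*2.1) for X in (A,B)]; cv2.line(b,q[0],q[1],(0,0,255),1)
# cassette predicted from tool
T=Ro.from_euler('xyz',s['tcp_rot']).as_matrix()
z0=s['eef_pos'][2]-24.5
for y in (-75,75):
    for x in (-60,): 
        X=s['eef_pos']+T@np.array([y,x,0]); X[2]=z0+16; q=proj(w,X); cv2.circle(b,tuple(int(t) for t in (q-[160,80])*2.1),3,(0,255,0),1)
cv2.imwrite('pics/w7c.png',b)
E
```

```text
[540.40946907 254.89857711 144.00765753] 6.725 [   0.29142633  -79.97194271 -169.7698119 ]
```

View pics/w7c.png

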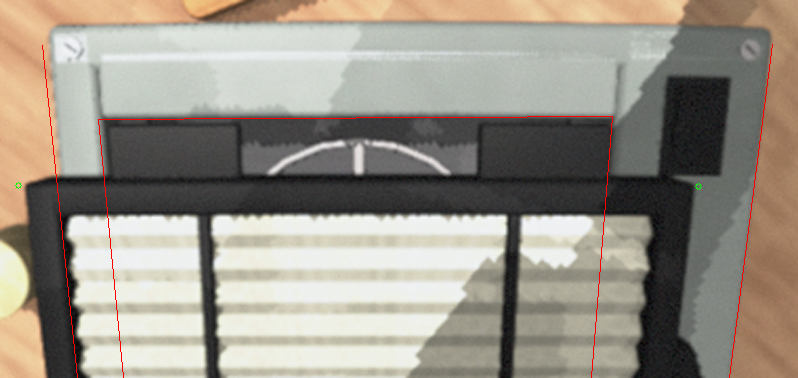

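```bash
python3 -m pendant '[[-1,2,12,0],[-1,2,22,0],[-1,2,29,0],[-1,2,35,0],[-1,2,40,0],[-1,2,44,0]]'
python3 go.py 12 0 89
python3 - <<'E'
from h import *
s,w=wrist(); save(w,'w8'); p=vision.read_camera("scene"); save(p,'s8')
a=cv2.imread('pics/s8.png')[180:330,180:380]; cv2.imwrite('pics/s8c.png',cv2.resize(a,None,fx=4,fy=4,interpolation=cv2.INTER_CUBIC))
E
```

```text
t: 7.52
eef_pos: [542.1, 254.3, 100.4]
tcp_rot: [-3.14, 0.005, 2.239]
ft_force: [-6.4, -5.8, 7.2]
opening: 0.754
t 7.53 now box [ 10.   -0.5 100.4] F [-6.4 -5.8  7.2] M [-0.67  1.01  0.05] op 0.754
shift [ 0.5  2.  11.4 -0.2]
```

View pics/w8.png

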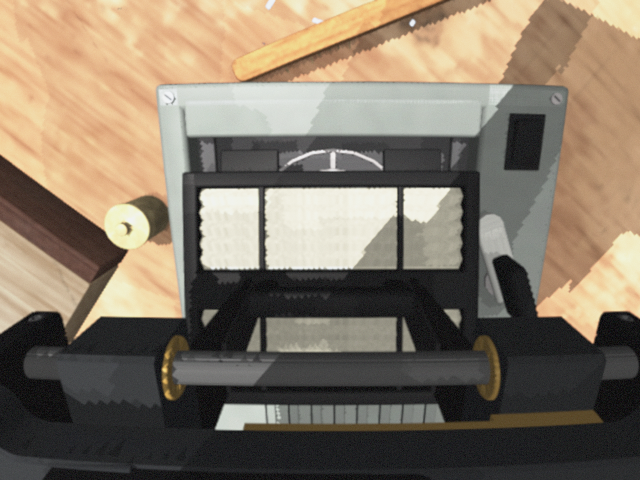

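View pics/s8c.png

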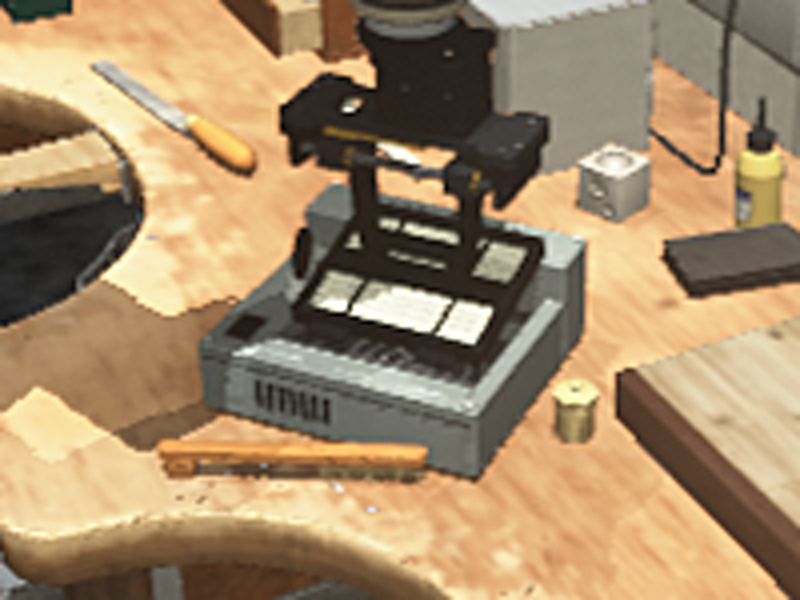

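```bash
python3 -m pendant '[[0.5,2,4,0],[0.5,2,8,0],[0.5,2,12,0],[0.5,2,16,0],[0.5,2,16,0]]'
python3 go.py -22 0 86
python3 - <<'E'
from h import *
s,w=wrist(); save(w,'w9'); p=vision.read_camera("scene"); save(p,'s9')
a=cv2.imread('pics/s9.png')[180:330,180:380]; cv2.imwrite('pics/s9c.png',cv2.resize(a,None,fx=4,fy=4,interpolation=cv2.INTER_CUBIC))
E
```

```text
t: 8.25
eef_pos: [543.5, 255.6, 87.9]
tcp_rot: [3.141, 0.006, 2.239]
ft_force: [-13.3, -8.4, 40.6]
opening: 0.752
t 8.25 now box [11.9 -0.3 87.9] F [-13.3  -8.4  40.6] M [-1.05  2.84  0.18] op 0.752
shift [  0.2 -33.9   1.9  -0.2]
```

View pics/w9.png

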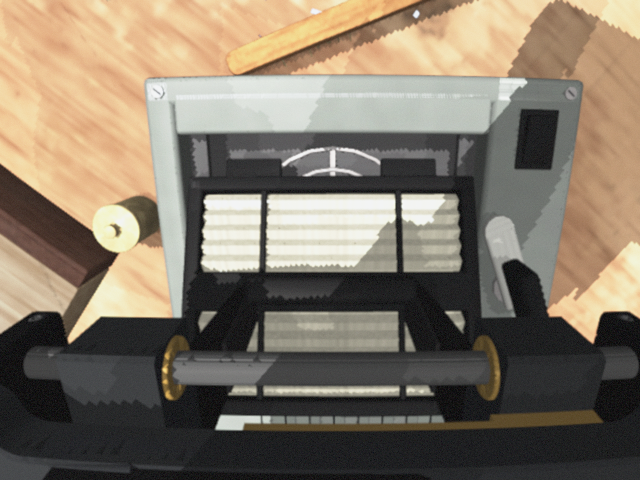

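View pics/s9c.png

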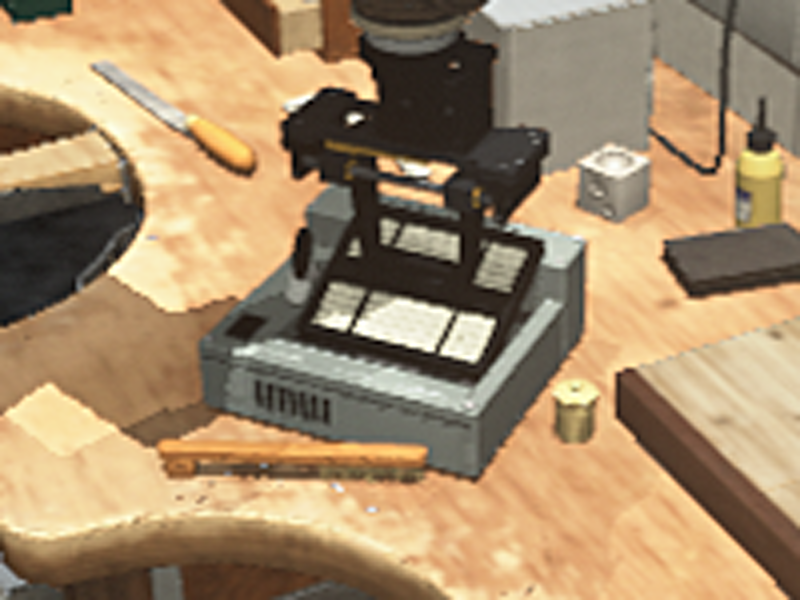

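```bash
python3 -m pendant '[[0,0,-4,0],[0,-6,-7,0],[0,-14,-7,0],[0,-20,-7,0],[0,-20,-7,0]]'
python3 go.py -22 0 93
python3 - <<'E'
from h import *
import pickle
s,w=wrist(); save(w,'w10'); pickle.dump((s,w),open('w10.pkl','wb')); p=vision.read_camera("scene"); save(p,'s10')
a=cv2.imread('pics/s10.png')[180:330,180:380]; cv2.imwrite('pics/s10c.png',cv2.resize(a,None,fx=4,fy=4,interpolation=cv2.INTER_CUBIC))
a=cv2.imread('pics/w10.png')[70:330,140:540]; cv2.imwrite('pics/w10c.png',cv2.resize(a,None,fx=2,fy=2,interpolation=cv2.INTER_CUBIC))
E
```

```text
t: 8.98
eef_pos: [527.4, 243.0, 94.3]
tcp_rot: [-3.141, 0.006, 2.239]
ft_force: [1.4, -0.2, -9.5]
opening: 0.753
t 8.97 now box [-8.5 -0.1 94.3] F [ 1.4 -0.2 -9.5] M [ 0.34 -0.41  0.09] op 0.753
shift [  0.1 -13.5   1.3  -0.2]
```

View pics/w10c.png

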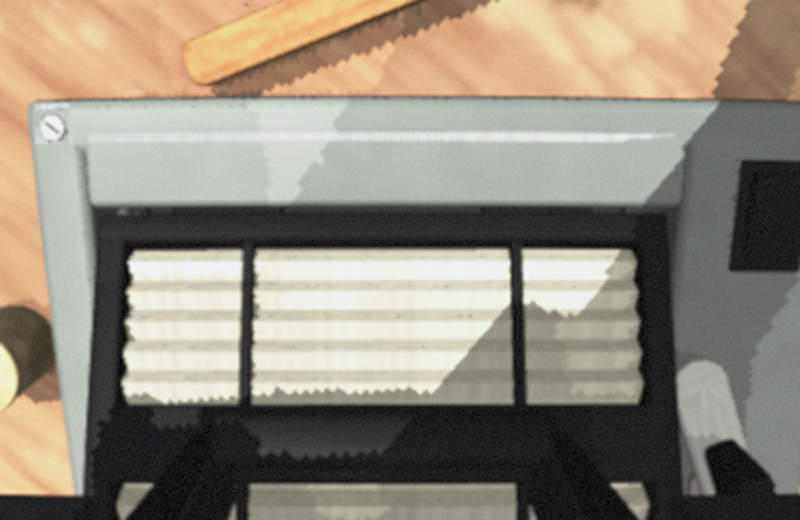

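View pics/s10c.png

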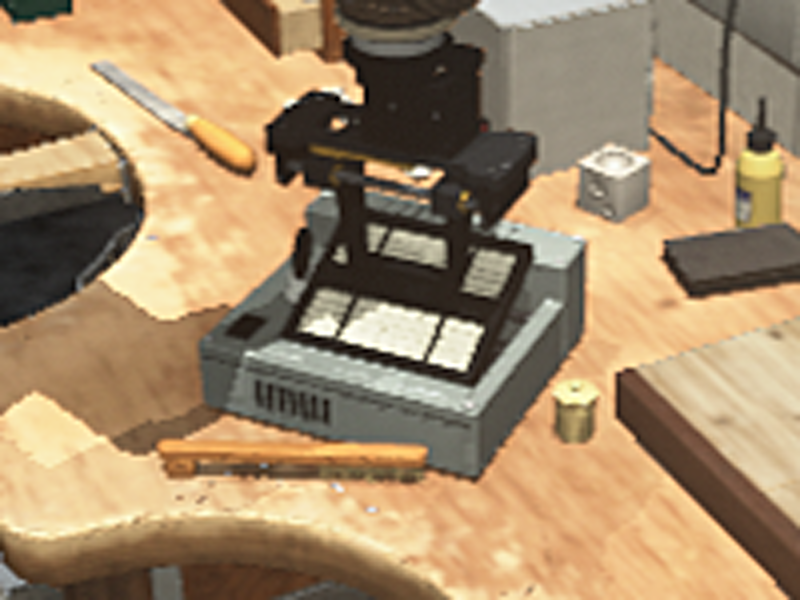

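```bash
python3 - <<'E'
import cv2,numpy as np
a=cv2.imread('pics/w10.png')[150:230,170:490].astype(float); a=np.clip(255*(a/90)**.6,0,255).astype(np.uint8)
cv2.imwrite('pics/w10e.png',cv2.resize(a,None,fx=2.5,fy=2.5,interpolation=cv2.INTER_CUBIC))
E
```

```text
(no output)
```

View pics/w10e.png

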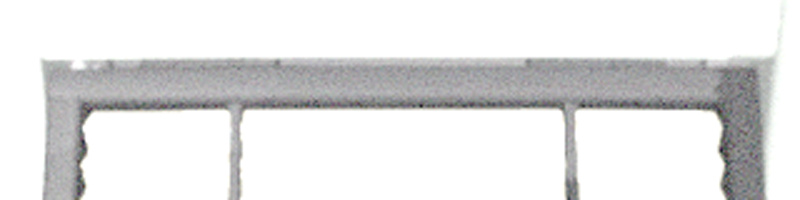

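```bash
cat > tilt.py <<'E'
from fit import *; import pickle
np.set_printoptions(precision=2,suppress=True)
s3,w3=pickle.load(open('w3.pkl','rb'))
v=[538.09,-48.93,-.0837]; c,sn=np.cos(v[2]),np.sin(v[2])
F=[]
for u in [(108,120),(648,120),(112,290),(640,290)]:
    X=atz(w3,(230+u[0]/3.2,115+u[1]/3.2),16)[:2]-v[:2]; F.append((X@[c,sn],X@[-sn,c],16))
print('pleat feats',np.array(F))
def tiltfit(s,w,obj,uv,B=(534,248.4,.672),th0=.5):
    cb,sb=np.cos(B[2]),np.sin(B[2]); obj=np.array(obj);uv=np.array(uv)
    def pr(p):
        x,y,z,th=p; out=[]
        for o in obj:
            a,b,h=o[0],o[1],o[2]-43
            X=x+a*np.cos(th)-h*np.sin(th); Z=z+a*np.sin(th)+h*np.cos(th); Y=y+b
            out.append(proj(w,[B[0]+cb*X-sb*Y,B[1]+sb*X+cb*Y,Z]))
        return np.array(out)
    e=s['eef_pos']; d=e[:2]-np.array(B[:2])
    x0=[d@[cb,sb],0,e[2]+19,th0]
    r=least_squares(lambda p:(pr(p)-uv).ravel(),x0,loss='soft_l1'); print('box px,py,pivot z',r.x[:3],'tilt',np.degrees(r.x[3]),'tcp-exp',np.array(x0)[:3]); print((pr(r.x)-uv).T); return r.x
E
python3 - <<'E'
from tilt import *
s,w=pickle.load(open('w10.pkl','rb'))
tiltfit(s,w,[(-60,-75,16),(-60,75,16)]+F,[(187,177),(475,177),(202,194),(460,194),(201,272.5),(461,272.5)])
E
```

```text
pleat feats [[-53.39 -66.25  16.  ]
 [-52.82  65.6   16.  ]
 [-11.08 -67.45  16.  ]
 [-10.41  66.3   16.  ]]
box px,py,pivot z [-12.24   0.42 108.96] tilt 17.405484452609016 tcp-exp [ -8.54   0.   113.28]
[[-0.22  1.48  1.18 -1.24 -0.24 -0.37]
 [ 1.27  0.24 -3.22 -2.99  0.18  1.01]]
```

```bash
python3 - <<'E'
import cv2,numpy as np
a=cv2.imread('pics/s10.png')[225:285,240:330]
cv2.imwrite('pics/s10e.png',cv2.resize(a,None,fx=8.5,fy=8.5,interpolation=cv2.INTER_CUBIC))
E
```

```text
(no output)
```

View pics/s10e.png

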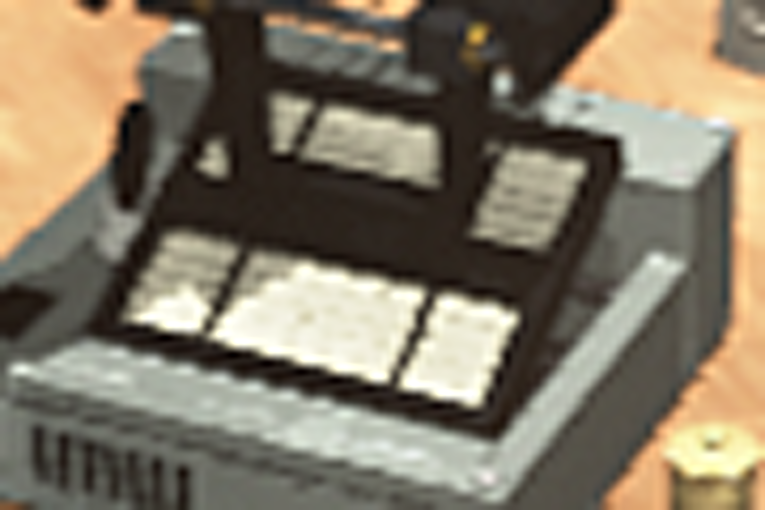

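```bash
python3 - <<'E'
from tilt import *
s,w=pickle.load(open('w10.pkl','rb'))
p=vision.read_camera("scene")
obj=[(-53,-66,16),(-11,-66,16),(-53,66,16),(-11,66,16),(60,-75,16),(53,-66,16),(8,-66,16)]
uv=[(487,408),(520,308),(122,322),(165,230),(622,140),(590,155),(545,250)]
uv=[(240+x/8.5,225+y/8.5) for x,y in uv]
for t in (.3,.6): tiltfit(s,p,obj,uv,th0=t)
E
```

```text
pleat feats [[-53.39 -66.25  16.  ]
 [-52.82  65.6   16.  ]
 [-11.08 -67.45  16.  ]
 [-10.41  66.3   16.  ]]
box px,py,pivot z [-19.07  -1.59 105.91] tilt 26.25797513983113 tcp-exp [ -8.54   0.   113.28]
[[-1.38  0.29 -0.14  0.81  0.12  0.17 -0.21]
 [ 0.38 -0.24  0.07 -0.95  0.09 -0.38  1.11]]
box px,py,pivot z [-19.07  -1.59 105.91] tilt 26.257977849386386 tcp-exp [ -8.54   0.   113.28]
[[-1.38  0.29 -0.14  0.81  0.12  0.17 -0.21]
 [ 0.38 -0.24  0.07 -0.95  0.09 -0.38  1.11]]
```

```bash
python3 -m pendant '[[0,0,3,0],[0,-2,3,0],[0,-4,3,0],[0,-4,3,0]]'
python3 go.py -22 0 93
python3 - <<'E'
from h import *
import pickle
s,w=wrist(); save(w,'w11'); pickle.dump((s,w),open('w11.pkl','wb'))
a=cv2.imread('pics/w11.png')[130:290,170:490].astype(float); a=np.clip(255*(a/90)**.6,0,255).astype(np.uint8)
cv2.imwrite('pics/w11e.png',cv2.resize(a,None,fx=2.5,fy=2.5,interpolation=cv2.INTER_CUBIC))
E
```

```text
t: 9.62
eef_pos: [526.4, 242.0, 92.3]
tcp_rot: [3.136, 0.006, 2.238]
ft_force: [6.2, 7.9, -3.2]
opening: 0.751
t 9.62 now box [-10.   -0.3  92.3] F [ 6.2  7.9 -3.2] M [ 2.07 -1.38 -0.26] op 0.751
shift [  0.2 -12.   -0.7  -0.3]
```

View pics/w11e.png

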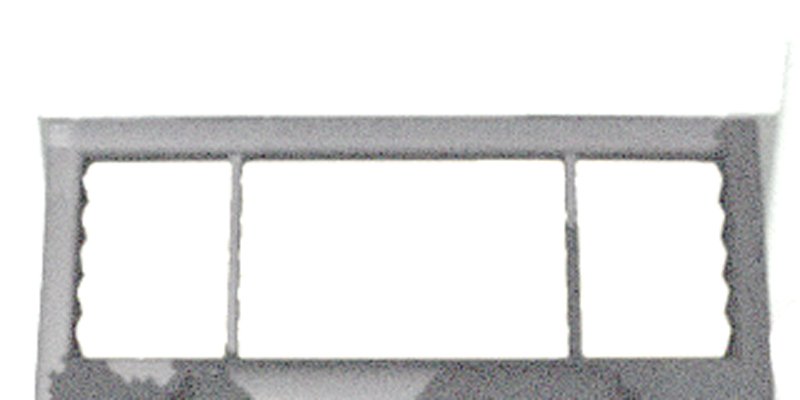

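```bash
python3 - <<'E'
import cv2,numpy as np
a=cv2.imread('pics/w11.png')[160:420,170:490].astype(float); a=np.clip(255*(a/160)**.5,0,255).astype(np.uint8)
cv2.imwrite('pics/w11f.png',cv2.resize(a,None,fx=2.3,fy=2.3,interpolation=cv2.INTER_CUBIC))
E
```

```text
(no output)
```

View pics/w11f.png

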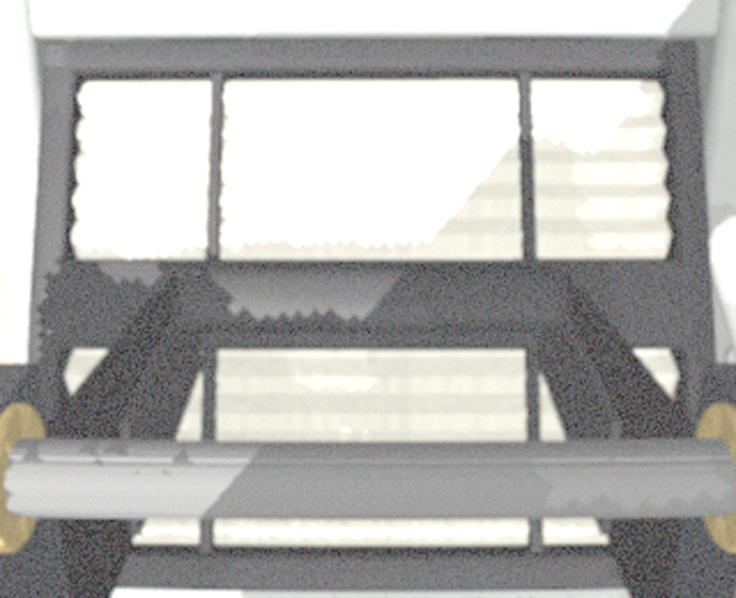

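```bash
python3 - <<'E'
from tilt import *
# correct camera z bias using w3 fit with dz
def corr(s,w,dz):
    w=dict(w); Rw=np.array(w["R"]); c=-Rw.T@np.array(w["t"])+[0,0,dz]; w["t"]=-Rw@c; return w
w3c=corr(s3,w3,4); v=[538.3,-49.05,-.0858]; c,sn=np.cos(v[2]),np.sin(v[2])
raw=[(238,120),(518,120),(238,288),(518,288),(245,365),(508,365),(245,512),(505,512),(108,120),(648,120),(100,541),(655,543),(75,93),(682,93),(112,290),(640,290)]
O=[]
for u in raw:
    X=atz(w3c,(230+u[0]/3.2,115+u[1]/3.2),16)[:2]-v[:2]; O.append((X@[c,sn],X@[-sn,c],16))
O=np.array(O); print(O.T)
ob=[]; uv=[]
def add(i,u): ob.append(O[i]); uv.append((170+u[0]/2.3,160+u[1]/2.3))
for i,u in [(0,(217,77)),(1,(525,77)),(2,(212,262)),(3,(530,262)),(4,(208,348)),(5,(535,348)),(6,(207,546)),(7,(537,546)),(8,(80,77)),(9,(664,77)),(14,(72,262)),(15,(670,262))]: add(i,u)
ob.append((-60,-75,16)); uv.append((170+33/2.3,160+37/2.3)); ob.append((-60,75,16)); uv.append((170+700/2.3,160+37/2.3))
s,w=pickle.load(open('w11.pkl','rb'))
for dz in (0,4):
    tiltfit(s,corr(s,w,dz),ob,uv,th0=.4)
E
```

```text
pleat feats [[-53.39 -66.25  16.  ]
 [-52.82  65.6   16.  ]
 [-11.08 -67.45  16.  ]
 [-10.41  66.3   16.  ]]
[[-52.91 -52.76 -10.66 -10.45   9.77   9.99  50.96  51.23 -53.17 -52.88
   59.44  60.65 -59.8  -59.5  -10.31  -9.91]
 [-34.79  34.28 -35.73  35.91 -34.38  34.13 -35.3   35.   -66.95  66.62
  -75.13  76.64 -74.79  74.67 -68.07  67.42]
 [ 16.    16.    16.    16.    16.    16.    16.    16.    16.    16.
   16.    16.    16.    16.    16.    16.  ]]
box px,py,pivot z [-17.15   0.34 107.69] tilt 23.65403408703964 tcp-exp [ -9.97   0.   111.31]
[[ 0.5  -1.04 -0.58  1.81  3.25 -3.12  1.11 -1.14 -0.49 -0.07 -2.09  2.2
   5.6  -0.7 ]
 [-1.23 -1.48 -0.5  -0.42  2.62  2.85 -0.36  0.22 -1.16 -1.65  0.12  0.27
   3.8   2.58]]
box px,py,pivot z [-17.15   0.34 111.69] tilt 23.654006993134168 tcp-exp [ -9.97   0.   111.31]
[[ 0.5  -1.04 -0.58  1.81  3.25 -3.12  1.11 -1.14 -0.49 -0.07 -2.09  2.2
   5.6  -0.7 ]
 [-1.23 -1.48 -0.5  -0.42  2.62  2.85 -0.36  0.22 -1.16 -1.65  0.12  0.27
   3.8   2.58]]
```

```bash
python3 -m pendant '[[0,2,2,0],[0,4,4,0],[0,5.5,6,0],[0,7,8,0],[0,8,10,0],[0,9,12,0],[0,9,12,0]]'
python3 go.py 7 0 67
python3 - <<'E'
from h import *
import pickle
s,w=wrist(); save(w,'w12'); pickle.dump((s,w),open('w12.pkl','wb')); p=vision.read_camera("scene"); save(p,'s12')
a=cv2.imread('pics/s12.png')[225:285,240:330]
cv2.imwrite('pics/s12e.png',cv2.resize(a,None,fx=8.5,fy=8.5,interpolation=cv2.INTER_CUBIC))
a=cv2.imread('pics/w12.png')[130:420,170:490].astype(float); a=np.clip(255*(a/160)**.5,0,255).astype(np.uint8)
cv2.imwrite('pics/w12f.png',cv2.resize(a,None,fx=2,fy=2,interpolation=cv2.INTER_CUBIC))
E
```

```text
t: 10.55
eef_pos: [534.8, 248.4, 81.1]
tcp_rot: [3.133, 0.007, 2.238]
ft_force: [2.8, 5.7, 6.8]
opening: 0.756
t 10.55 now box [ 0.6 -0.5 81.1] F [2.8 5.7 6.8] M [ 0.81 -0.08  0.1 ] op 0.756
shift [ 0.5  6.4 14.1 -0.3]
```

View pics/w12f.png

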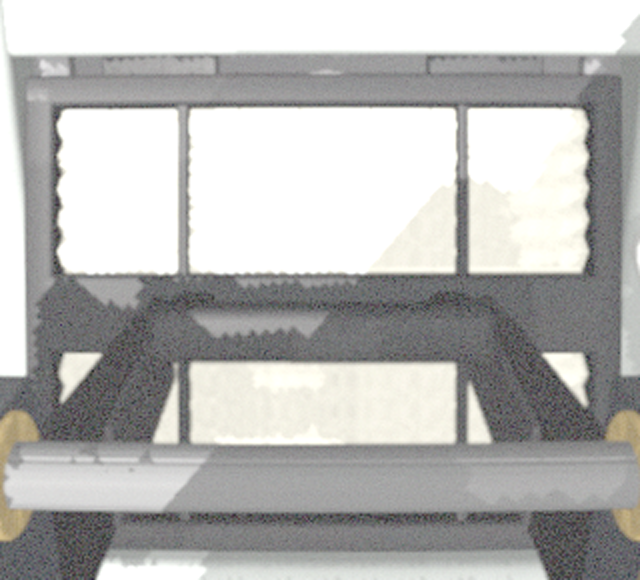

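View pics/s12e.png

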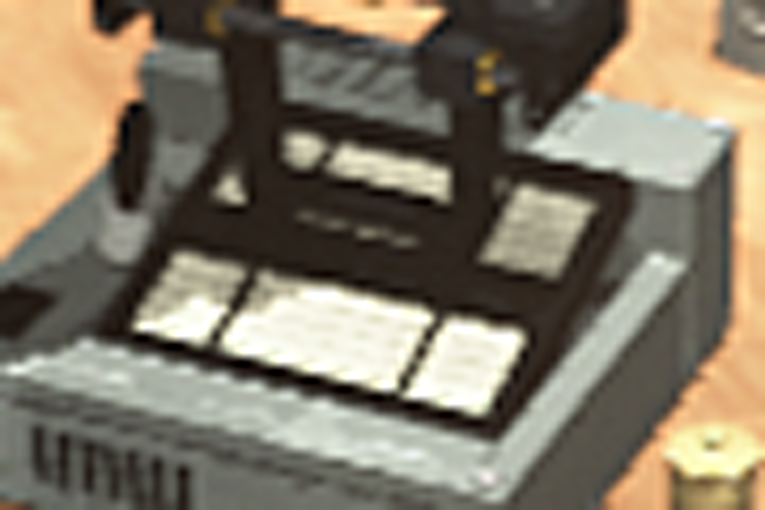

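```bash
cat >> tilt.py <<'E'
def corr(s,w,dz):
    w=dict(w); Rw=np.array(w["R"]); c=-Rw.T@np.array(w["t"])+[0,0,dz]; w["t"]=-Rw@c; return w
E
python3 - <<'E'
from tilt import *
s,w=pickle.load(open('w12.pkl','rb'))
ob=[(-53,-35,16),(-53,35,16),(-10.5,-35,16),(-10.5,35,16),(9.9,-35,16),(9.9,35,16),(-53,-67,16),(-53,67,16),(-60,-75,16),(-60,75,16),(-10.3,-67,16),(-10.3,67,16)]
uv=[(183,105),(462,105),(183,275),(463,275),(183,360),(463,360),(58,107),(590,107),(28,74),(618,74),(58,272),(587,272)]
uv=[(170+x/2,130+y/2) for x,y in uv]
x=tiltfit(s,corr(s,w,4),ob,uv,th0=.2)
c,sn=np.cos(x[3]),np.sin(x[3]); print('tabtip x',x[0]-72*c+36.5*sn,'plain',x[0]+60*c+43*sn,'frontcorner',x[0]-60*c+27*sn,'low z',x[2]-60*sn-43*c,'tabtop',x[2]-72*sn-34*c)
b=[534,248.4,.672];cb,sb=np.cos(b[2]),np.sin(b[2])
for y in (-78.5,78.5): print((proj(corr(s,w,4),[b[0]-63*cb-sb*y,b[1]-63*sb+cb*y,60])-[170,130])*2)
E
```

```text
pleat feats [[-53.39 -66.25  16.  ]
 [-52.82  65.6   16.  ]
 [-11.08 -67.45  16.  ]
 [-10.41  66.3   16.  ]]
box px,py,pivot z [ -8.12  -0.01 102.83] tilt 18.087326569101375 tcp-exp [  0.61   0.   100.12]
[[ 0.01 -0.03 -0.03 -0.01  0.14  0.04 -0.06 -0.9  -0.28  0.43 -0.34  1.37]
 [ 0.22 -0.36 -0.13 -0.45 -1.95 -2.13 -0.14 -1.24  2.88  1.57  1.72  1.12]]
tabtip x -65.23296448569974 plain 62.26221012564976 frontcorner -56.77538000931088 low z 43.325985765065234 tabtop 48.155651521600326
[ 9.15 55.89]
[637.13  52.94]
```

```bash
python3 -m pendant '[[0.5,-2,0,0],[0.5,-4,0,0],[0.5,-4,2,0],[0.5,-2.5,4,0],[0.5,-1,6,0],[0.5,0.5,8,0],[0.5,0.5,8,0]]'
python3 go.py 7 0 67
python3 - <<'E'
from h import *
import pickle
s,w=wrist(); save(w,'w13'); pickle.dump((s,w),open('w13.pkl','wb'))
a=cv2.imread('pics/w13.png')[130:420,170:490].astype(float); a=np.clip(255*(a/160)**.5,0,255).astype(np.uint8)
cv2.imwrite('pics/w13f.png',cv2.resize(a,None,fx=2,fy=2,interpolation=cv2.INTER_CUBIC))
E
```

```text
t: 11.52
eef_pos: [535.7, 249.4, 73.5]
tcp_rot: [3.131, 0.008, 2.238]
ft_force: [4.2, 3.0, 4.9]
opening: 0.757
t 11.53 now box [ 1.9 -0.3 73.5] F [4.2 3.  4.9] M [ 0.53 -0.24 -0.02] op 0.757
shift [ 0.3  5.1  6.5 -0.3]
```

View pics/w13f.png

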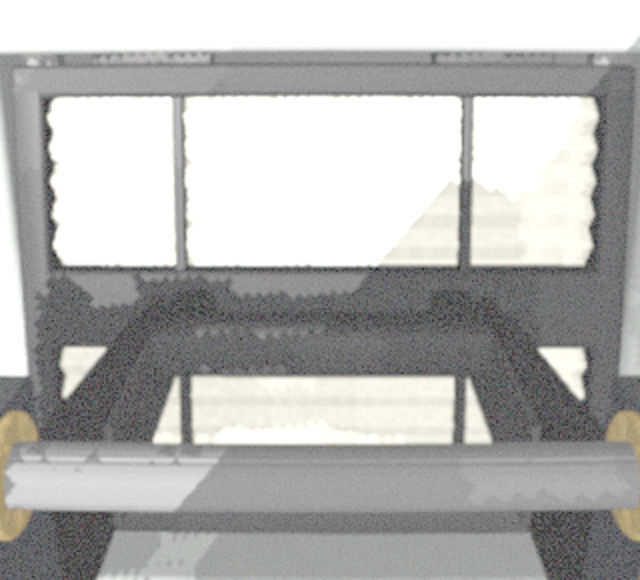

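```bash
python3 - <<'E'
from tilt import *
s,w=pickle.load(open('w13.pkl','rb'))
ob=[(-53,-35,16),(-53,35,16),(-10.5,-35,16),(-10.5,35,16),(9.9,-67,16),(9.9,67,16),(-53,-67,16),(-53,67,16),(-60,-75,16),(-60,75,16),(-10.3,-67,16),(-10.3,67,16)]
uv=[(180,95),(466,95),(181,268),(465,268),(62,347),(583,347),(48,97),(598,97),(14,67),(634,67),(54,266),(592,266)]
uv=[(170+x/2,130+y/2) for x,y in uv]
x=tiltfit(s,corr(s,w,4),ob,uv,th0=.2)
c,sn=np.cos(x[3]),np.sin(x[3]); print('tabtip x',x[0]-72*c+36.5*sn,'plain',x[0]+60*c+43*sn,'frontcorner',x[0]-60*c+27*sn,'low z',x[2]-60*sn-43*c,'tabtop',x[2]-72*sn-34*c)
E
```

```text
pleat feats [[-53.39 -66.25  16.  ]
 [-52.82  65.6   16.  ]
 [-11.08 -67.45  16.  ]
 [-10.41  66.3   16.  ]]
box px,py,pivot z [-4.29  0.28 94.97] tilt 9.26863616186459 tcp-exp [ 1.9   0.   92.52]
[[-1.3   0.71  0.7  -0.61 -0.54  2.01 -0.25  0.29  0.11 -0.96  1.13 -0.45]
 [ 0.36 -0.27  0.09 -0.24 -0.33 -0.7   0.1  -1.1   0.85 -0.59  1.45  0.83]]
tabtip x -69.47094693983044 plain 61.85257846545084 frontcorner -59.15772267366348 low z 42.86963206884557 tabtop 49.81936526777223
```

```bash
python3 -m pendant '[[0,0.5,2,0],[0,1,4,0],[0,2,6,0],[0,2.5,8,0],[0,3,9.5,0],[0,3,10.5,0],[0,3,10.5,0]]'
python3 go.py 7 0 64
python3 - <<'E'
from h import *
import pickle
s,w=wrist(); save(w,'w14'); pickle.dump((s,w),open('w14.pkl','wb'))
a=cv2.imread('pics/w14.png')[130:420,170:490].astype(float); a=np.clip(255*(a/160)**.5,0,255).astype(np.uint8)
cv2.imwrite('pics/w14f.png',cv2.resize(a,None,fx=2,fy=2,interpolation=cv2.INTER_CUBIC))
E
```

```text
t: 12.45
eef_pos: [538.1, 251.1, 63.4]
tcp_rot: [3.131, 0.008, 2.237]
ft_force: [1.7, 0.2, 8.5]
opening: 0.751
t 12.45 now box [ 4.9 -0.4 63.4] F [1.7 0.2 8.5] M [ 0.36  0.38 -0.02] op 0.751
shift [ 0.4  2.1 -0.6 -0.3]
```

View pics/w14f.png

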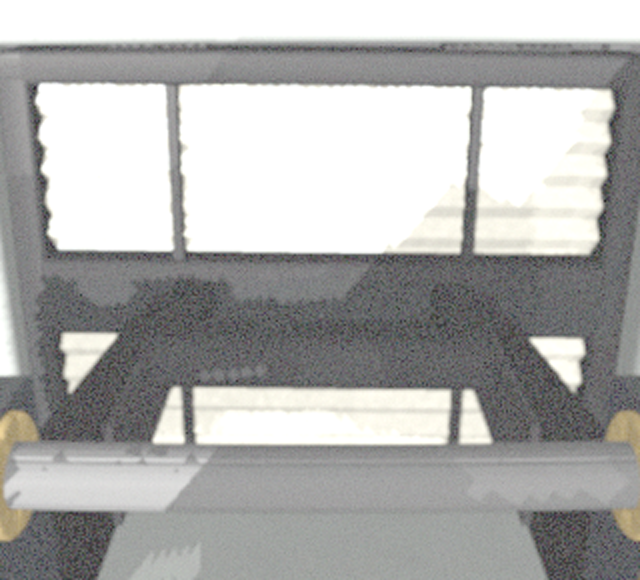

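```bash
python3 -m pendant '[[0,0,1,0],[0,0,2,0],[0,0,2,0]]' && python3 -m pendant '[[0,0,-2,0],[0,0,-2,0],[0,0,-2,0]]' 0
python3 -m pendant '[[0,0,-30,0],[0,0,-70,0],[0,-15,-100,0],[0,-30,-120,0],[0,-30,-120,0],[0,-30,-120,0]]'
python3 - <<'E'
from h import *
import pickle
s,w=wrist(); save(w,'w15'); pickle.dump((s,w),open('w15.pkl','wb')); print(s['t'],s['eef_pos'],s['ft_force'])
a=cv2.imread('pics/w15.png')[85:365,170:510].astype(float); a=np.clip(255*(a/200)**.6,0,255).astype(np.uint8)
cv2.imwrite('pics/w15f.png',cv2.resize(a,None,fx=2,fy=2,interpolation=cv2.INTER_CUBIC))
E
```

```text
t: 12.88
eef_pos: [538.2, 251.2, 63.3]
tcp_rot: [3.13, 0.008, 2.237]
ft_force: [-3.3, -0.6, 25.2]
opening: 0.755
t: 13.25
eef_pos: [537.7, 251.0, 64.8]
tcp_rot: [3.131, 0.008, 2.237]
ft_force: [-0.2, -0.3, -0.1]
opening: 0.979
t: 14.0
eef_pos: [512.7, 232.5, 183.5]
tcp_rot: [3.132, 0.007, 2.237]
ft_force: [0.7, 0.1, -0.7]
opening: 0.998
14.0 [512.69097948 232.50192175 183.49341889] [ 0.72601948  0.13146086 -0.73690004]
```

View pics/w15f.png

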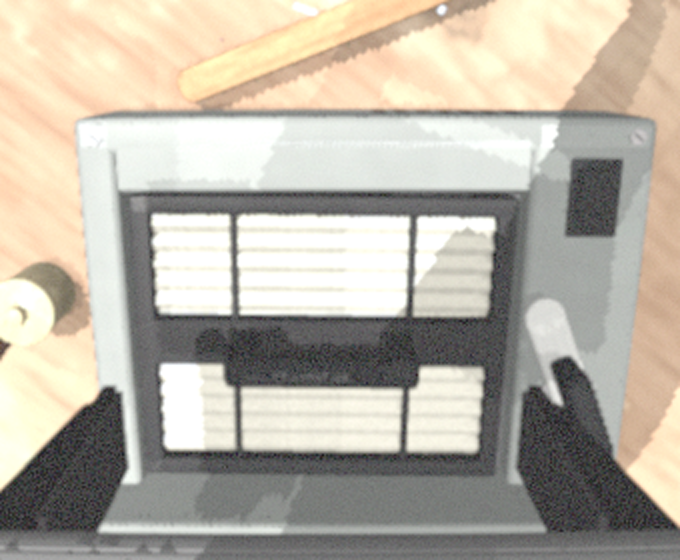

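```bash
python3 -m pendant '[[12,5,0,10],[25,11,0,20],[37,16,0,30.5],[50,22,0,41],[62,27,0,51.5],[75,33,0,62],[87,38,0,73],[99,44,0,83]]'
python3 - <<'E'
from tilt import *
s,w=pickle.load(open('w15.pkl','rb'))
ob=[(-60,-75,16),(-60,75,16),(60,75,16),(60,-75,16),(-53,-35,16),(-53,35,16),(-53,-67,16),(-53,67,16),(51,-35,16),(51,35,16)]
uv=[(132,198),(520,198),(499,473),(146,476),(236,214),(413,214),(152,214),(496,214),(239,454),(404,454)]
uv=[(170+x/2,85+y/2) for x,y in uv]
x=tiltfit(s,corr(s,w,4),ob,uv,th0=.0)
e=env.state(); y=e['tcp_rot'][2]; d=np.array([485.8,337.9])-e['eef_pos'][:2]
print(e['eef_pos'],np.degrees(y),e['joints'],'shift',d@[np.cos(y),np.sin(y)],d@[np.sin(y),-np.cos(y)],'turn to -38:',(np.degrees(y)+38))
E
```

```text
t: 15.05
eef_pos: [485.9, 338.1, 181.5]
tcp_rot: [3.134, -0.006, 0.783]
ft_force: [-0.2, -0.1, -0.4]
opening: 0.998
pleat feats [[-53.39 -66.25  16.  ]
 [-52.82  65.6   16.  ]
 [-11.08 -67.45  16.  ]
 [-10.41  66.3   16.  ]]
box px,py,pivot z [-0.36  1.02 86.2 ] tilt 0.7277331951561915 tcp-exp [-26.57   0.   202.49]
[[-0.8  -1.4  -0.33  2.96 -1.23  0.31 -0.03 -0.15  2.01  1.29]
 [-0.26 -1.16  0.21 -1.02  0.25 -0.15  0.56 -0.2   0.81  0.67]]
[485.88 338.15 181.53] 44.84896931437495 [ 0.5   0.48  1.69 -0.01  0.97 -0.28] shift -0.22812074634561397 0.11915036254556562 turn to -38: 82.84896931437495
```

Cassette fits as seated: pivot at (-0.4, 1.0, 86.2) mm in the box frame, tilt 0.7°. Next, rotate over the latch and look.

```bash
python3 -m pendant '[[0,0,5,10],[0,0,10,20],[0,0,15,30.5],[0,0,20,41],[0,0,25,51.5],[0,0,30,62],[0,0,30,72],[0,0,30,82]]' && python3 -m pendant '[[0,0,0,0]]'
python3 - <<'E'
from h import *
import pickle
s,w=wrist(); save(w,'w16'); pickle.dump((s,w),open('w16.pkl','wb')); print(s['t'],s['eef_pos'],s['tcp_rot'],s['joints'])
E
```

```text
t: 16.05
eef_pos: [486.1, 338.2, 150.0]
tcp_rot: [-3.138, -0.007, -0.654]
ft_force: [-0.7, -0.7, 0.1]
opening: 0.999
t: 16.18
eef_pos: [486.1, 338.4, 148.9]
tcp_rot: [-3.14, -0.007, -0.653]
ft_force: [0.5, 0.4, 0.3]
opening: 1.002
16.175 [486.09910907 338.36430508 148.8978998 ] [-3.13951536 -0.00680263 -0.65307615] [ 0.4990733   0.51597918  1.71584967 -0.00682862  0.90511174  1.15634724]
```

View pics/w16.png

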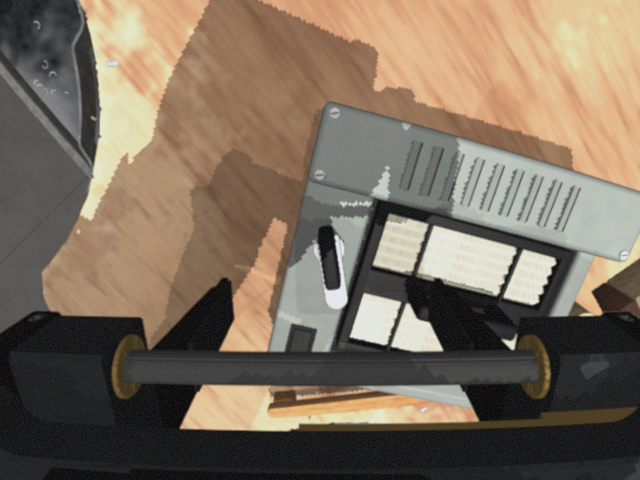

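```bash
python3 - <<'E'
from tilt import *
a=cv2.imread('pics/w16.png')[190:330,270:400].astype(float); a=np.clip(255*(a/220)**.6,0,255).astype(np.uint8)
a=cv2.resize(a,None,fx=4.2,fy=4.2,interpolation=cv2.INTER_CUBIC)
s,w=pickle.load(open('w16.pkl','rb')); w=corr(s,w,4)
B=(534,248.4,.672);c,sn=np.cos(B[2]),np.sin(B[2])
for th,col in ((0.05,(0,255,0)),(.15,(0,0,255)),(.25,(255,0,0))):
    ct,st=np.cos(th),np.sin(th)
    def P(x,y,z):
        X=18+ct*x-st*y;Y=100+st*x+ct*y
        return tuple(int(t) for t in (proj(w,[B[0]+c*X-sn*Y,B[1]+sn*X+c*Y,z])-[270,190])*4.2)
    q=[P(x,y,92) for x,y in ((-19,-5),(19,-5),(19,5),(-19,5))]; cv2.polylines(a,[np.array(q)],True,col,1)
    q=[P(x,y,68) for x,y in ((-44,-8),(0,-8),(0,8),(-44,8))]; cv2.polylines(a,[np.array(q)],True,col,1)
cv2.imwrite('pics/w16c.png',a)
E
```

```text
pleat feats [[-53.39 -66.25  16.  ]
 [-52.82  65.6   16.  ]
 [-11.08 -67.45  16.  ]
 [-10.41  66.3   16.  ]]
```

View pics/w16c.png

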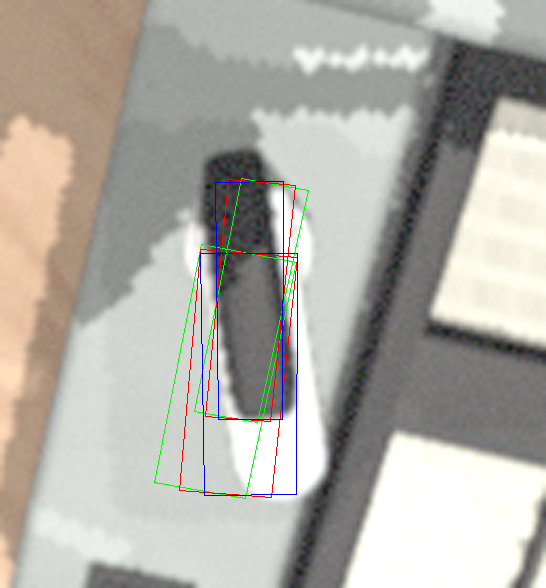

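```bash
python3 -m pendant '[[0,0,0,-4],[0,0,0,-8],[0,0,30,-8],[0,0,55,-8],[0,0,70,-8],[0,0,75,-8],[0,0,75,-8]]' 0.55
python3 - <<'E'
from h import *
s,w=wrist(); save(w,'w17'); print(s['t'],s['eef_pos'],np.degrees(s['tcp_rot'][2]),s['opening'],s['ft_force'])
E
```

```text
t: 17.1
eef_pos: [486.6, 338.2, 73.9]
tcp_rot: [-3.141, -0.007, -0.51]
ft_force: [0.9, -0.5, 0.3]
opening: 0.453
17.1 [486.6279925  338.22242918  73.93846947] -29.238513623606558 0.45276741357769074 [ 0.89171942 -0.48683606  0.3163763 ]
```

View pics/w17.png

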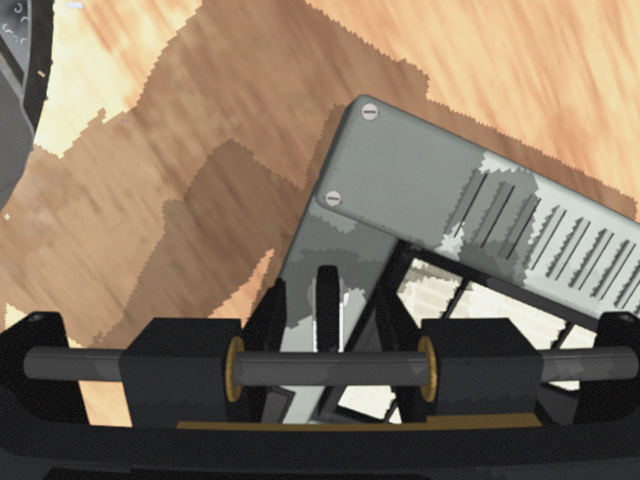

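```bash
python3 -m pendant '[[0,0,0,0],[0,0,0,0],[0,0,0,0],[0,0,0,0],[0,0,0,0],[0,0,0,0]]' 1
python3 -m pendant '[[0,0,0,-8],[0,0,0,-17],[0,0,0,-26],[0,0,0,-35],[0,0,0,-44],[0,0,0,-52],[0,0,0,-57],[0,0,0,-59]]'
python3 - <<'E'
from h import *
s=env.state(); print(s['eef_pos'],np.degrees(s['tcp_rot'][2]),s['moment'],s['joints'])
E
```

```text
t: 17.9
eef_pos: [485.5, 339.0, 74.5]
tcp_rot: [-3.141, -0.005, -0.511]
ft_force: [-7.6, 5.5, 4.4]
opening: 0.102
t: 18.9
eef_pos: [483.2, 339.1, 74.5]
tcp_rot: [3.139, 0.001, 0.521]
ft_force: [-11.4, 2.6, 7.1]
opening: 0.103
[483.17484551 339.07068163  74.48123228] 29.83083645905863 [ 0.55018163  2.33126745 -0.04027571] [ 0.50117513  0.6139665   1.77715652 -0.00362844  0.75111464 -0.0168191 ]
```

```bash
python3 -m pendant '[[0,0,0,-2],[0,0,0,-4],[0,0,0,-6],[0,0,0,-6]]'
python3 - <<'E'
from h import *
s=env.state(); print(s['eef_pos'],np.degrees(s['tcp_rot'][2]),s['moment'])
E
```

```text
t: 19.4
eef_pos: [482.8, 339.0, 74.5]
tcp_rot: [3.139, 0.002, 0.626]
ft_force: [-5.1, -0.5, 3.6]
opening: 0.101
[482.84378101 338.99612476  74.50238991] 35.85878220231196 [0.08242843 0.94494608 0.08645185]
```

```bash
python3 -m pendant '[[0,0,0,-3],[0,0,0,-6],[0,0,0,-6]]'
python3 - <<'E'
from h import *
s=env.state(); print(s['eef_pos'],np.degrees(s['tcp_rot'][2]),s['moment'],s['ft_force'])
E
```

```text
t: 19.77
eef_pos: [482.7, 338.9, 74.5]
tcp_rot: [3.14, 0.002, 0.729]
ft_force: [-3.5, -0.4, 4.0]
opening: 0.107
[482.73294029 338.93172932  74.50917809] 41.750350896779615 [ 0.00136587  0.81836438 -0.65319065] [-3.50998418 -0.38207544  4.03251348]
```

```bash
python3 -m pendant '[[0,0,0,0],[0,0,0,0],[0,0,0,0],[0,0,0,0]]' 0.5
python3 -m pendant '[[0,0,-30,0],[0,0,-70,0],[20,-30,-110,0],[50,-60,-140,0],[50,-60,-150,0],[50,-60,-150,0]]'
python3 - <<'E'
from h import *
s,w=wrist(); save(w,'w18'); print(s['t'],s['eef_pos'],s['ft_force'],s['opening'])
p=vision.read_camera("scene"); save(p,'s18'); q=vision.read_camera("top"); save(q,'t18')
a=cv2.imread('pics/s18.png')[215:305,215:335]; cv2.imwrite('pics/s18e.png',cv2.resize(a,None,fx=6.6,fy=6.6,interpolation=cv2.INTER_CUBIC))
a=cv2.imread('pics/t18.png')[170:310,170:470]; cv2.imwrite('pics/t18c.png',cv2.resize(a,(800,373),interpolation=cv2.INTER_CUBIC))
E
```

```text
t: 20.27
eef_pos: [482.9, 339.0, 74.5]
tcp_rot: [3.14, 0.002, 0.729]
ft_force: [0.3, 0.2, -0.7]
opening: 0.463
t: 21.02
eef_pos: [480.1, 417.1, 224.3]
tcp_rot: [3.14, 0.002, 0.729]
ft_force: [0.1, -0.0, -0.8]
opening: 0.499
21.025 [480.13069434 417.05948725 224.31050931] [ 0.06364068 -0.02464675 -0.75722312] 0.4994189596536432
```

View pics/w18.png

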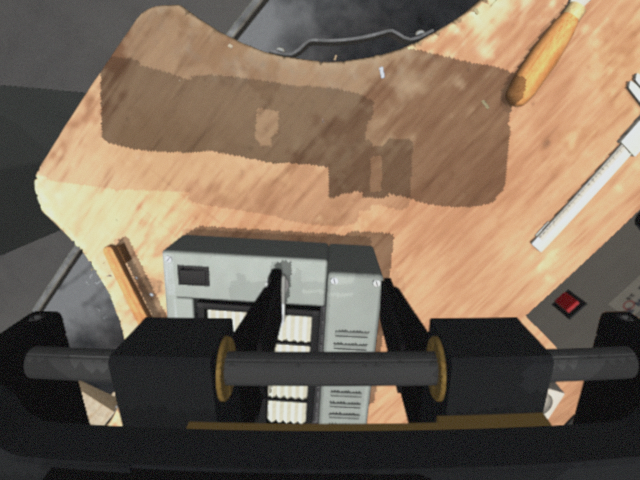

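View pics/s18e.png

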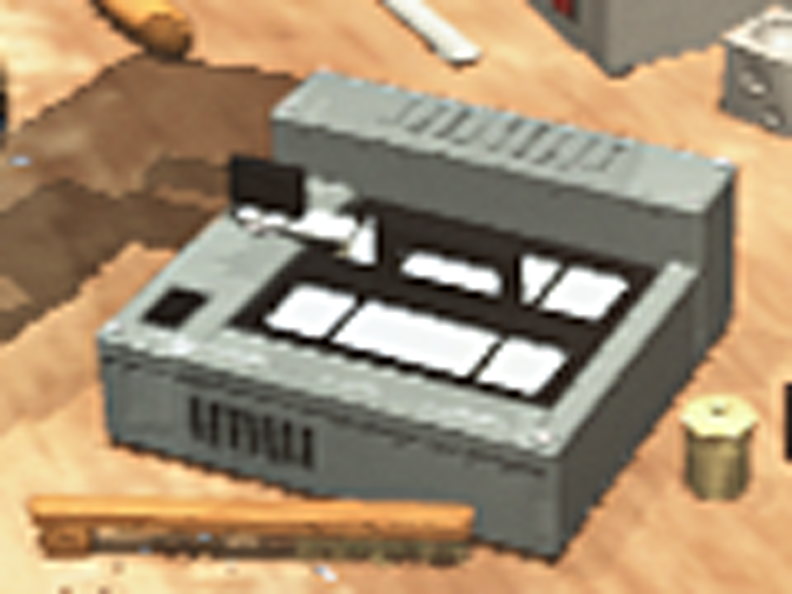

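View pics/t18c.png

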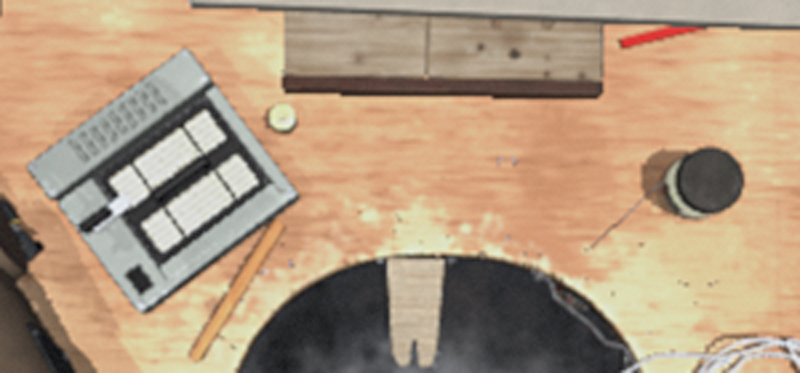

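```bash
python3 -c "
from cell import job; print(job.job_done())"
```

```text
the job is handed in; nothing more can be done
None
```

The filter cassette is back in the dust box, lying flat on its ledges, and the latch is locked over its edge. I handed the job in at about 21 s of the 51 s allowed, and no verdict was reported.

**How it was done:** The tool cannot tilt, so I gripped the handle bar by its two ends. I tipped the cassette by pressing its plain edge on the housing edge, until its fitted tilt was about 24 degrees. Then I slid the tabs under the sill lip and swung it down in the grip, in small steps. I pressed it home with 25 N (it moved no further), released it, and pinched and turned the latch. The gripper was then opened and the arm moved clear.

**Last checks:**
- **Cassette:** before the latch was turned, the fit put it within about 1 mm of the seat, with 0.7 degrees of tilt, which is within the error of the fit. It looked flat in the final pictures.
- **Latch:** it turned until it met the stop, at a moment of 0.65 N m. The final top view shows its arm over the well's edge.
- **Other objects:** the pot, brush and jar appear in the same places as at the start.

**What disagreed or went wrong:**
- **Force peak:** while I was tipping the cassette, the wrist force reached about 41 N, because its front corners met the side ledges. The pressing was done through the held cassette, not the gripper's body.
- **Slip:** the bar slid about 7 mm in the pads, which I corrected from the pictures.
- **Tilt fits:** the tilt estimates disagreed (17 to 26 degrees) until I used more image features.
- **Wrist camera:** it read heights about 4 mm low.
- **Latch angle:** it started at about 0.38 rad by my estimate, slightly more than the 0.3 stated. The tool turned about 10 degrees further than I expected before the stop, so my latch angles were a few degrees off.

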